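# Evacuate the coffee sample tins

### The arm

A 6-joint arm with a two-finger parallel gripper is mounted at the origin on the work surface. World frame = base frame: x ahead of the robot, y to its left, z up, the work surface at z = 0. Lengths are in m, angles in rad, forces in N, time in s.
With the tool pointing down it reaches from about 0.375 to 0.975 m from the base axis. Payload 3.8 kg.
Tool frame: the origin (TCP) lies on the centre line of the jaws, within the pads' length; the fingertips stand 14 mm ahead of it and the grasp point (between the pads) lies 5 mm behind it (bot.finger_overhang is the distance from the TCP to the fingertips, in m); y points along the fingers, x is the direction in which the jaws open and shut, and the axes are right-handed (so a half turn about y gives the same grasp; the last joint's range is limited). The gripper opens to 85 mm and grips with 20 to 120 N. Pads are 22 mm wide; open, the fingers measure 114 mm over their backs; the gripper's body (76 mm by 85 mm) begins 54 mm behind the grasp point. The pads swing forward as they close: fully open they stand 13 mm farther back than shut.
Start: joints at [1.246, 0.264, 1.604, -0, 1.274, -0.037], TCP at [0.192, 0.647, 0.245] pointing down, gripper open.
Joint ranges: [-2.63, 2.63], [-0.94, 2.18], [0.31, 2.57], [-1.31, 4.45], [0, 2.66], [-2.55, 2.55]. Speed limits (rad/s): [2.57, 2.57, 3.14, 3.14, 3.14, 3.14].

### API

Orientations are given as a rotation vector (axis times angle).
In Python, from workcell import readout, read_camera, bot, spotter gives the robot as it stands.
- The arm moves only by the tool jog_arm, never from a script. Its argument "increments" is a list of rows, each a list of 7 numbers: the shift along the tool's x, y, z in m, then the turn, a rotation vector about the tool's x, y, z in rad, then the opening, from 0 (shut) to 1 (fully open). A call has 1 to 10 rows; each row shifts and turns the pose as measured when the row begins, along the tool's axes as they then stand; what a row does not reach is not made up. A row lasts 1/8 s, in which the tool goes at most 62.5 mm and 10.7 degrees, less where a joint would pass 70% of its speed; a pose out of reach is approached as far as the arm can. A call with a gripper value outside its range is refused whole. The fingers move at their own pace and stop on an object; "force" is the grip in N (left out, the last holds). Time passes only in rows, so rows that do not move let the fingers close. It gives the time, the measured TCP pose, the force and the opening at its end, in the units of the state.
- readout.read_state(): the state, without advancing time (a new reading comes with each control period).
- read_camera(name): name is "side" or "top" or "wrist"; returns a dict with "img" (384x512x3 uint8, blue, green, red), "range_z" (384x512 float32, m along the optical axis (not along the pixel's ray), 0 where there is no reading), "fx", "fy", "cx", "cy" (pixels), "world_from_camera" (4x4, takes a point from camera to world coordinates). Camera axes: x right, y down, z forward; pixel columns grow to the right and rows downward; lengths in m; the calibration is good to about 2 mm. A picture is of the moment at which its call begins.
- bot.finish_job(): hands the job in, once; it reports no verdict.
Trained networks look in a picture, given as the dict that the camera call returned (one of the last four; its "shot" number tells which), for a name from the list of things; names that differ only in an ending like _2 or _b are one class to them, and where a whole thing is asked for, a point or a joint stands for the part that bears it (a point fixed in the world has none). Each returns a list of dicts, best first, with "p" (0 to 1); they miss things now and then, are a little off and sometimes report something else, mostly with a low value. They report only what shows in the picture. A call takes as long as a camera call. They do not tell look-alikes from the thing itself.
- spotter.masks_of(picture, thing): "mask" (384x512 bool, what is visible of it) and "location" ([column, row] in pixels, amid what is visible of it).
- spotter.spot_point(picture, thing): "location" ([column, row] in pixels: a listed point, or the origin of a listed thing).
The state is a dict: "time": time; "q": joint angles; "joint_vel": joint speeds; "joint_torque": joint torques, N m; "tool_pos": TCP position; "tcp_rot": TCP orientation; "wrist_force": force on the tool from outside, world axes, zero at the start; "torque": the same for the moment, N m; "width": opening from 0.0 (shut) to 1.0 (fully open).
Only numpy, scipy, OpenCV 4.12 (cv2) and the standard library are available. Lean on these libraries where they do the work, as an engineer would, in place of code of your own. Each camera call takes 0.05 s, during which the arm holds its last target. There are 200 camera calls.

### The job

Stand every sample tin on the table upright on its own rubber pad of the vacuum station, centred, with its red elbow pointing straight at the nozzle behind that pad, and set the collar to 3 (three dots). With all of them in place and let go, pull the red knob out to its detent, leave it out for about three seconds with the tins in place, then push it fully home. After that stand all the tins upright in the wooden tray, leaving the collar at 3 and the knob in; do not disturb the other things on the counter.

Things in the scene. Friction and masses are not known exactly. Their poses are not given: they have to be found in the camera images.
- station: Fixed vacuum station: aluminium deck, x -120 to +80 mm, y -150 to +150 mm, 30 mm high; origin on the table, +x away from the robot, slight yaw. Three black pads lie flush in a row, each with a yellow line to a black nozzle behind it (94 mm above the table). In front: the collar (+y side) and a grey housing (x -120 to -50, y -122 to -48 mm, 60 mm high) with the red pull knob.
- pad0 (a point): Centre of a 60 mm rubber pad on the deck (nearest +y), 30 mm above the table; pads are 95 mm apart; axes as the station's.
- port0 (a point): Mouth of the suction nozzle belonging to pad0: 34 mm from the pad's centre along the station's +x and 56 mm above the deck; a docked tin's elbow tip faces it across an 8 mm gap.
- pad1 (a point): Centre of a 60 mm rubber pad on the deck (the middle one), 30 mm above the table; pads are 95 mm apart; axes as the station's.
- port1 (a point): Mouth of the suction nozzle belonging to pad1: 34 mm from the pad's centre along the station's +x and 56 mm above the deck; a docked tin's elbow tip faces it across an 8 mm gap.
- pad2 (a point): Centre of a 60 mm rubber pad on the deck (nearest -y), 30 mm above the table; pads are 95 mm apart; axes as the station's.
- port2 (a point): Mouth of the suction nozzle belonging to pad2: 34 mm from the pad's centre along the station's +x and 56 mm above the deck; a docked tin's elbow tip faces it across an 8 mm gap.
- collar (a joint): Angle of the setting collar (rad): 0 at setting 1 (one dot), 0.698 at 2, 1.396 at 3 (three dots), 2.094 at 4; grows clockwise seen from above. Clicks into the nearest setting when let go; needs under 0.3 N m. The red pointer on its top points at the groups of one to four white dots on the black disc round it.
- collar_grip (a point): On the vertical axis of the collar, 13 mm below its top; the collar is a grey cylinder of 44 mm diameter, 30 mm tall, its underside 38 mm above the table; grip it across from above. The point turns with the collar.
- knob (a joint): Travel of the red pull knob (m): 0 pushed home (off), 0.020 pulled out to its detent (vacuum on). It slides level along the station's -x, towards the robot; it snaps into whichever end is nearer when let go; needs about 8 N.
- knob_head (a point): Centre of the red knob's head: round, 32 mm diameter, 22 mm long, axis level along the station's x, 43 mm above the table; front face 11 mm farther towards -x; 15 mm of gap behind it to the housing when home. Moves with the knob. Can be pinched across (along y) from above.
- tray: Wooden tray for finished tins, fixed: 150 mm (x) by 250 mm (y), floor 5 mm thick, walls 4 mm thick and 14 mm high over the table; origin on the table under its middle.
- tin0: Steel sample tin with a blue band and a black lid, 54 mm diameter, 50 mm tall to the lid; on the lid lies a red suction elbow (bar 33 by 10 by 12 mm, top 62 mm above the tin's base) that points from near the middle to the rim along the tin's own +x. Origin at the centre of its underside, z up. 0.18 kg. May be absent (None).
- tin0_tip (a point): Tip of tin0's red elbow, 26 mm from the tin's axis along its +x, 56 mm above its base.
- tin1: Steel sample tin with a green band and a black lid, 54 mm diameter, 50 mm tall to the lid; on the lid lies a red suction elbow (bar 33 by 10 by 12 mm, top 62 mm above the tin's base) that points from near the middle to the rim along the tin's own +x. Origin at the centre of its underside, z up. 0.18 kg. May be absent (None).
- tin1_tip (a point): Tip of tin1's red elbow, 26 mm from the tin's axis along its +x, 56 mm above its base.
- tin2: Steel sample tin with a yellow band and a black lid, 54 mm diameter, 50 mm tall to the lid; on the lid lies a red suction elbow (bar 33 by 10 by 12 mm, top 62 mm above the tin's base) that points from near the middle to the rim along the tin's own +x. Origin at the centre of its underside, z up. 0.18 kg. May be absent (None).
- tin2_tip (a point): Tip of tin2's red elbow, 26 mm from the tin's axis along its +x, 56 mm above its base.
- tamper: Coffee tamper standing on the table, 54 mm wide, 80 mm tall; not part of the job. Origin at the centre of its underside.
- bowl: White cupping bowl, 84 mm wide, 50 mm tall; not part of the job. Origin at the centre of its underside.
- cup: White cup with a handle, 68 mm wide, 55 mm tall; not part of the job. Origin at the centre of its underside.
- jug: Steel milk jug, 84 mm wide, 70 mm tall; not part of the job. Origin at the centre of its underside.
- syrup: Amber bottle, 60 mm wide, 150 mm tall; not part of the job. Origin at the centre of its underside.
- jar: Glass jar, 68 mm wide, 90 mm tall; not part of the job. Origin at the centre of its underside.
Not all that is in view belongs to the job. What is shaped like the tin2 but turquoise is not meant. Leave any orange look-alike of the tin0 alone.

How it is judged:
By the outcome, as a careful person would: the job done as asked, in the order asked, and still so for the second after the job is handed in, with the robot touching nothing.
Of tin0, tin1, tin2 only 2 to 3 are there at a start; the rules pass over those that are not, and their reading is None.
At some moment in a run one of tin0, tin1, tin2 may be knocked a few centimetres aside while the robot is not near it.
It also fails if it takes over 210 s, if anything falls off the work surface, if the arm or the gripper's body presses on something with over 40 N, if the wrist force passes 120 N, or if a joint passes its speed limit or range.

## Working session

There is one attempt and no reset: what is moved stays moved. The work goes in short steps, Python scripts to look and compute and a tool call to move; the robot and the scene stay as the last step left them, time stands still between calls to the robot, and variables do not carry over. Pictures are saved under pics/ and viewed, about 12 in all and at most 16, crops included, and the job is handed in when it is done.

Besides the shell and the picture viewer there is one more tool, called after "Request:" by a JSON object that holds its "method" and its "body". jog_arm: Moves the arm, as the interface text tells. Its arguments: {"type":"object","properties":{"increments":{"type":"array"},"force":{"type":"number"}},"required":["increments"]}

```bash
ls; mkdir -p pics; cat > h.py <<'E'
import numpy as np, cv2
from scipy.spatial.transform import Rotation as R
from workcell import readout, read_camera, bot, spotter
def xyz(p,u,v,z=None):
    """world point of pixel; z: world height plane to intersect, else depth"""
    T=np.array(p["world_from_camera"]); d=np.array([(u-p["cx"])/p["fx"],(v-p["cy"])/p["fy"],1.])
    if z is None: s=p["range_z"][int(round(v)),int(round(u))]
    else: s=(z-T[2,3])/(T[:3,:3]@d)[2]
    return T[:3,:3]@(d*s)+T[:3,3]
def cloud(p):
    T=np.array(p["world_from_camera"]); v,u=np.mgrid[:384,:512]; z=p["range_z"]
    c=np.stack([(u-p["cx"])/p["fx"]*z,(v-p["cy"])/p["fy"]*z,z],-1)
    return c@T[:3,:3].T+T[:3,3]
def st():
    s=readout.read_state(); r=R.from_rotvec(s["tcp_rot"]).as_matrix()
    print("t",round(s["time"],2),"tcp",np.round(s["tool_pos"],4),"x",np.round(r[:,0],3),"z",np.round(r[:,2],3),"w",round(s["width"],3),"q6",np.round(s["q"],2),"F",np.round(s["wrist_force"],1))
    return s
E
python3 - <<'E'
from h import *
st()
for n in ("top","side"):
    p=read_camera(n); cv2.imwrite(f"pics/{n}0.png",cv2.resize(p["img"],(800,600)))
    print(n,np.round(p["world_from_camera"],3).tolist(),p["fx"])
    for t in ["tin0","tin1","tin2","tin0_tip","tin1_tip","tin2_tip","station","tray","pad0","pad1","pad2","port0","port1","port2","collar_grip","knob_head","bowl","cup","jug","tamper","syrup","jar"]:
        for r in spotter.spot_point(p,t)[:4]:
            if r["p"]>.2: print(t,round(r["p"],2),np.round(r["location"],1),np.round(xyz(p,*r["location"]),3))
E
```

```text
pics
t 0.0 tcp [0.1914 0.6466 0.244 ] x [ 0.284  0.959 -0.002] z [-0.959  0.284  0.   ] w 1.0 q6 [ 1.25  0.26  1.61 -0.    1.27 -0.04] F [-1.1 -1.1  0.5]
top [[0.028, -0.997, 0.076, 0.451], [-0.999, -0.029, -0.015, 0.035], [0.018, -0.075, -0.997, 1.144], [0.0, 0.0, 0.0, 1.0]] 349.43612079854597
tin0 0.84 [174.8 229. ] [0.391 0.253 0.047]
tin0 0.79 [123.2 198.8] [0.48  0.415 0.055]
tin0 0.77 [186.9 262.6] [0.289 0.211 0.049]
tin0 0.59 [141.7 242.5] [0.347 0.351 0.054]
tin1 0.84 [174.8 229. ] [0.391 0.253 0.047]
tin1 0.79 [123.2 198.8] [0.48  0.415 0.055]
tin1 0.77 [186.9 262.6] [0.289 0.211 0.049]
tin1 0.59 [141.7 242.5] [0.347 0.351 0.054]
tin2 0.84 [174.8 229. ] [0.391 0.253 0.047]
tin2 0.79 [123.2 198.8] [0.48  0.415 0.055]
tin2 0.77 [186.9 262.6] [0.289 0.211 0.049]
tin2 0.59 [141.7 242.5] [0.347 0.351 0.054]
tin0_tip 0.56 [189.  271.6] [0.262 0.203 0.051]
tin0_tip 0.51 [165.4 222.9] [0.407 0.293 0.002]
tin1_tip 0.75 [114.5 190.4] [0.507 0.463 0.   ]
tin2_tip 0.68 [131.1 236.4] [ 0.36   0.402 -0.   ]
tin2_tip 0.5 [171.7 166.1] [0.587 0.271 0.05 ]
station 0.75 [254.3 165.2] [0.6   
[... 3125 characters left out ...]
0.001]
port2 0.66 [284.4 172.1] [0.735 0.069 0.012]
port2 0.64 [314.8 182.1] [ 0.773 -0.029 -0.001]
collar_grip 0.55 [238.9 196.7] [0.51  0.059 0.07 ]
knob_head 0.6 [290.  165.5] [0.741 0.052 0.046]
knob_head 0.51 [269.7 236.3] [ 0.466 -0.096  0.052]
knob_head 0.5 [239.8 195.5] [0.515 0.061 0.069]
bowl 0.9 [210. 143.] [0.659 0.343 0.041]
cup 0.96 [367.5 222.2] [ 0.687 -0.265  0.048]
cup 0.72 [353.6 301.3] [ 0.475 -0.361  0.004]
cup 0.33 [162.9 186.1] [0.398 0.273 0.06 ]
jug 0.76 [291.2 165.1] [0.743 0.049 0.048]
tamper 0.84 [197.4 213.4] [0.413 0.141 0.019]
syrup 0.69 [277.  203.9] [ 0.591 -0.019  0.03 ]
syrup 0.66 [345.9 199.1] [ 0.74  -0.164  0.034]
jar 0.82 [240. 150.] [0.706 0.243 0.033]
```

View pictures.

```bash
python3 - <<'E'
import cv2
a=cv2.imread("pics/top0.png"); cv2.imwrite("pics/top0c.png",cv2.resize(a[150:500,130:660],(800,528),interpolation=cv2.INTER_CUBIC))
b=cv2.imread("pics/side0.png"); cv2.imwrite("pics/side0c.png",cv2.resize(b[170:420,150:480],(792,600),interpolation=cv2.INTER_CUBIC))
E
```

```text
(no output)
```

View pics/top0c.png

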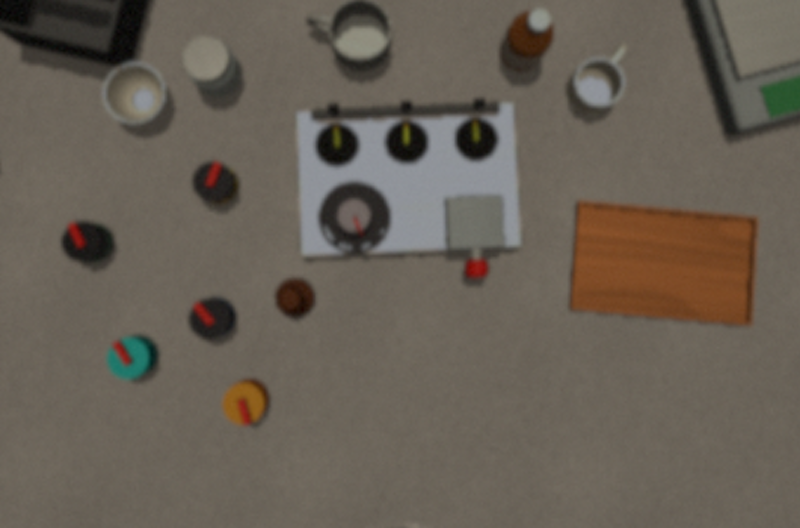

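View pics/side0c.png

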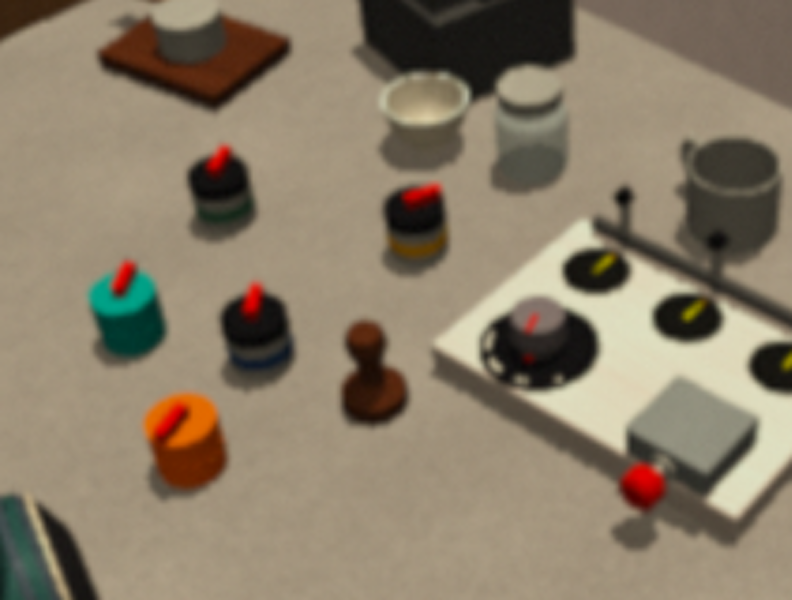

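```bash
cat >> h.py <<'E'
def tins(p,guess,rad=.05,base=0.):
    """refine tins near guess (x,y): circle fit of lid from depth, elbow from red pixels"""
    c=cloud(p); hsv=cv2.cvtColor(p["img"],cv2.COLOR_BGR2HSV).astype(int)
    red=((hsv[...,0]<8)|(hsv[...,0]>172))&(hsv[...,1]>150)&(hsv[...,2]>60)
    T=np.array(p["world_from_camera"])
    # red rays to plane at elbow top
    v,u=np.mgrid[:384,:512]; d=np.stack([(u-p["cx"])/p["fx"],(v-p["cy"])/p["fy"],np.ones(u.shape)],-1)@T[:3,:3].T
    pe=T[:3,3]+d*((base+.061-T[2,3])/d[...,2])[...,None]; pl=T[:3,3]+d*((base+.050-T[2,3])/d[...,2])[...,None]
    out=[]
    for g in guess:
        g=np.array(g[:2])
        near=np.hypot(*(c[...,:2]-g).transpose(2,0,1))<rad
        lid=near&(c[...,2]>base+.042)&(c[...,2]<base+.07)&(p["range_z"]>0)
        (u0,v0),r=cv2.minEnclosingCircle(np.argwhere(lid)[:,::-1].astype(np.float32))
        q=c[lid][:,:2]; (cx,cy),rr=cv2.minEnclosingCircle(q.astype(np.float32))
        e=pe[red&near&(c[...,2]>base+.03)][:,:2]; em=e.mean(0); w,V=np.linalg.eigh(np.cov(e.T)); a=V[:,1]
        s=(e-em)@a; h=(np.percentile(s,99)-np.percentile(s,1))/2
        if (em-np.array([cx,cy]))@a<0: a=-a
        ax=em-a*9.5e-3   # bar spans -7..26 mm
        out.append(dict(circ=(cx,cy),r=rr,mean=q.mean(0),axis=ax,yaw=np.degrees(np.arctan2(a[1],a[0])),half=h,n=len(e)))
    return out
def show(o):
    for t in o: print("circ",np.round(t["circ"],4),"r",round(t["r"],4),"mean",np.round(t["mean"],4),"axis(elbow)",np.round(t["axis"],4),"yaw",round(t["yaw"],1),"half",round(t["half"],4),"n",t["n"])
E
python3 - <<'E'
from h import *
p=read_camera("top")
show(tins(p,[(.392,.253),(.575,.25),(.48,.41)]))
c=cloud(p)
m=(abs(c[...,2]-.031)<.006)&(c[...,0]>.42)&(c[...,0]<.75)&(abs(c[...,1])<.2)
q=c[m][:,:2]; rc=cv2.minAreaRect((q*1000).astype(np.float32)); print("deck",rc, cv2.boxPoints(rc))
m=(abs(c[...,2]-.06)<.006)&(abs(c[...,0]-.53)<.1)&(abs(c[...,1]+.08)<.08)
rc=cv2.minAreaRect((c[m][:,:2]*1000).astype(np.float32)); print("housing",rc)
m=(abs(c[...,2]-.068)<.005)&(abs(c[...,0]-.52)<.05)&(abs(c[...,1]-.06)<.05)
print("collar",cv2.minEnclosingCircle((c[m][:,:2]*1000).astype(np.float32)))
m=(c[...,2]>.004)&(c[...,2]<.03)&(abs(c[...,0]-.47)<.13)&(c[...,1]<-.2)&(c[...,1]>-.5)
rc=cv2.minAreaRect((c[m][:,:2]*1000).astype(np.float32)); print("tray",rc)
g=p["img"].max(2)
for t in "012":pass
for (u,v) in [(226.1,158.1),(255.9,156.9),(286.8,156.8)]: print("pad",np.round(xyz(p,u,v,.03),4))
E
```

```text
circ [0.384  0.2612] r 0.0277 mean [0.3841 0.2608] axis(elbow) [0.3834 0.2604] yaw 40.1 half 0.0154 n 48
circ [0.565  0.2657] r 0.0276 mean [0.5645 0.2646] axis(elbow) [0.5642 0.2666] yaw -20.0 half 0.0158 n 47
circ [0.4801 0.4321] r 0.0278 mean [0.4802 0.4313] axis(elbow) [0.48   0.4327] yaw 28.4 half 0.016 n 50
deck ((585.2755126953125, -4.2923126220703125), (328.1897277832031, 325.1327819824219), 0.1191117987036705) [[ 420.84305  157.93259]
 [ 421.51895 -167.1995 ]
 [ 749.708   -166.51721]
 [ 749.0321   158.61487]]
housing ((502.29083251953125, -85.81641387939453), (106.50330352783203, 74.92802429199219), 4.653398036956787)
collar ((523.8643798828125, 76.63433837890625), 21.822193145751953)
tray ((469.71441650390625, -350.0675048828125), (258.6405944824219, 297.83551025390625), 0.5828077793121338)
pad [0.6201 0.1021 0.03  ]
pad [0.6269 0.0065 0.03  ]
pad [ 0.6302 -0.0931  0.03  ]
```

Request:
{"method": "jog_arm", "body": {"increments": [[0,0,0,0,-0.165,0,1],[0,0,0,0,-0.165,0,1],[0,0,0,0,-0.165,0,1],[0,0,0,0,-0.165,0,1],[0,0,0,0,-0.165,0,1],[0,0,0,0,-0.165,0,1]]}}

```text
time: 3.1
tool_pos: [0.1916, 0.6472, 0.2453]
tcp_rot: [-0.767, -1.726, 1.726]
wrist_force: [0.7, -0.5, 0.3]
width: 1.0
```

Request:
{"method": "jog_arm", "body": {"increments": [[-0.047,0,0.011,0,0,0,1],[-0.047,0,0.011,0,0,0,1],[-0.047,0,0.011,0,0,0,1],[-0.047,0,0.011,0,0,0,1],[-0.047,0,0.011,0,0,0,1],[-0.047,0,0.011,0,0,0,1],[-0.047,0,0.011,0,0,0,1],[-0.047,0,0.011,0,0,0,1],[-0.047,0,0.011,0,0,0,1],[0,0,0,0,0,0,1]]}}

```text
time: 4.35
tool_pos: [0.4088, 0.2574, 0.2464]
tcp_rot: [-0.768, -1.735, 1.725]
wrist_force: [-0.2, -0.6, 0.2]
width: 1.002
```

```bash
cat >> h.py <<'E'
def plan(x,y,z,ang):
    """tool-frame move to TCP (x,y,z), tool x at ang deg (mod 180 nearest), tool down"""
    s=st(); r=R.from_rotvec(s["tcp_rot"]); M=r.as_matrix(); cur=np.degrees(np.arctan2(M[1,0],M[0,0]))
    da=(ang-cur+90)%180-90; a=np.radians(cur+da); xa=np.array([np.cos(a),np.sin(a),0]); za=np.array([-np.sin(a),np.cos(a),0]); ya=np.array([0,0,-1.])
    # exact rotation in tool frame incl. tilt fix
    G=np.column_stack([xa,ya,za]); rv=(r.inv()*R.from_matrix(G)).as_rotvec()
    d=np.array([x,y,z])-s["tool_pos"]
    print("ang",round(cur,2),"turn rotvec",np.round(rv,4),"shift: now-frame",np.round(M.T@d,4),"after-turn",np.round(G.T@d,4))
E
python3 - <<'E'
from h import *
plan(.384,.2608,.03,130)
p=read_camera("wrist"); cv2.imwrite("pics/w1.png",p["img"]); print(np.round(p["world_from_camera"],3))
show(tins(p,[(.384,.2608)]))
E
```

```text
t 4.35 tcp [0.4088 0.2574 0.2464] x [-0.673  0.739 -0.001] z [-0.739 -0.673 -0.006] w 1.002 q6 [ 0.51 -0.11  2.    0.    1.24 -1.8 ] F [-0.2 -0.6  0.2]
ang 132.32 turn rotvec [ 0.0065  0.0405 -0.0009] shift: now-frame [0.0194 0.2163 0.0175] after-turn [0.0185 0.2164 0.0168]
[[-0.673  0.702  0.232  0.35 ]
 [ 0.739  0.64   0.209  0.204]
 [-0.001  0.312 -0.95   0.374]
 [ 0.     0.     0.     1.   ]]
circ [0.3858 0.2619] r 0.0273 mean [0.3852 0.261 ] axis(elbow) [0.3854 0.2611] yaw 42.2 half 0.0166 n 371
```

View pics/w1.png

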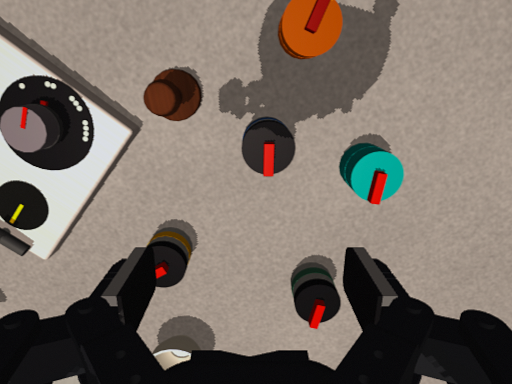

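Request:
{"method": "jog_arm", "body": {"increments": [[0.009,0,0.0075,0.006,0,0,1],[0.009,0,0.0075,0,0,0,1],[0,0.045,0,0,0,0,1],[0,0.045,0,0,0,0,1],[0,0.03,0,0,0,0,1],[0,0,0,0,0,0,1]]}}

```text
time: 5.15
tool_pos: [0.3782, 0.269, 0.1252]
tcp_rot: [-0.755, -1.741, 1.733]
wrist_force: [-0.9, -0.6, 0.5]
width: 1.002
```

```bash
python3 - <<'E'
from h import *
plan(.3855,.261,.03,132.2)
p=read_camera("wrist"); 
show(tins(p,[(.3855,.261)]))
E
```

```text
t 5.15 tcp [0.3782 0.269  0.1252] x [-0.682  0.731  0.002] z [-0.731 -0.682 -0.004] w 1.002 q6 [ 0.56 -0.03  2.17  0.    1.   -1.76] F [-0.9 -0.6  0.5]
ang 133.02 turn rotvec [0.0036 0.0142 0.0017] shift: now-frame [-0.011   0.0952  0.0004] after-turn [-0.0108  0.0952 -0.0001]
circ [0.3863 0.262 ] r 0.0276 mean [0.3846 0.2608] axis(elbow) [0.3841 0.2655] yaw 7.2 half 0.0162 n 842
```

Request:
{"method": "jog_arm", "body": {"increments": [[-0.0105,0,0,0.003,0.013,0,1],[0,0,0,0,0,0,1]]}}

```text
time: 5.45
tool_pos: [0.3884, 0.2635, 0.1301]
tcp_rot: [-0.768, -1.738, 1.723]
wrist_force: [0.2, 0.3, 1.4]
width: 0.997
```

```bash
python3 - <<'E'
from h import *
plan(.3855,.261,.03,132.2)
E
```

```text
t 5.45 tcp [0.3884 0.2635 0.1301] x [-0.673  0.739  0.   ] z [-0.739 -0.673 -0.009] w 0.997 q6 [ 0.54 -0.03  2.15  0.    1.01 -1.77] F [0.2 0.3 1.4]
ang 132.33 turn rotvec [0.0087 0.0022 0.0002] shift: now-frame [0.0001 0.1    0.0047] after-turn [1.000e-04 1.001e-01 3.800e-03]
```

Request:
{"method": "jog_arm", "body": {"increments": [[0,0.04,0.002,0.004,0,0,1],[0,0.035,0.002,0,0,0,1],[0,0.01,0,0,0,0,1],[0,0,0,0,0,0,1]]}}

```text
time: 5.95
tool_pos: [0.3924, 0.2642, 0.0499]
tcp_rot: [-0.776, -1.745, 1.716]
wrist_force: [-0.4, -0.1, 1.3]
width: 1.0
```

```bash
python3 - <<'E'
from h import *
plan(.3855,.261,.03,132.2)
E
```

```text
t 5.95 tcp [0.3924 0.2642 0.0499] x [-0.672  0.741 -0.002] z [-0.741 -0.671 -0.018] w 1.0 q6 [ 0.54  0.09  2.21  0.    0.82 -1.77] F [-0.4 -0.1  1.3]
ang 132.19 turn rotvec [ 0.0181 -0.0002 -0.0023] shift: now-frame [0.0023 0.0198 0.0076] after-turn [0.0023 0.0199 0.0072]
```

Request:
{"method": "jog_arm", "body": {"increments": [[0.002,0.015,0.0075,0.018,0,0,1],[0,0.004,0,0,0,0,1],[0,0,0,0,0,0,1]]}}

```text
time: 6.32
tool_pos: [0.3876, 0.2619, 0.0325]
tcp_rot: [-0.771, -1.731, 1.727]
wrist_force: [0.9, 0.3, 0.4]
width: 0.999
```

```bash
python3 - <<'E'
from h import *
plan(.3855,.261,.03,132.2)
E
```

```text
t 6.33 tcp [0.3876 0.2619 0.0325] x [-0.671  0.741 -0.003] z [-0.741 -0.671 -0.004] w 0.999 q6 [ 0.54  0.12  2.22 -0.    0.8  -1.76] F [0.9 0.3 0.4]
ang 132.17 turn rotvec [ 0.004  -0.0005 -0.0032] shift: now-frame [0.0007 0.0025 0.0022] after-turn [0.0007 0.0025 0.0022]
```

Request:
{"method": "jog_arm", "body": {"increments": [[0,0.002,0.002,0.004,0,0,1],[0,0,0,0,0,0,0.5],[0,0,0,0,0,0,0.4],[0,0,0,0,0,0,0.4],[0,0,0,0,0,0,0.4],[0,0,0,0,0,0,0.4]], "force": 40}}

```text
time: 7.08
tool_pos: [0.3868, 0.261, 0.0314]
tcp_rot: [-0.77, -1.729, 1.728]
wrist_force: [0.9, 0.2, -0.3]
width: 0.617
```

```bash
python3 - <<'E'
from h import *
plan(.3855,.261,.15,132.2)
p=read_camera("top")
# station geometry from bright deck + dark pads
c=cloud(p); g=p["img"].astype(int).min(2); hs=cv2.cvtColor(p["img"],cv2.COLOR_BGR2HSV)
print("deck gray",g[175,270])
m=((g>120)&(c[...,2]<.05)&(c[...,2]>.015)&(abs(c[...,1])<.2)&(c[...,0]>.42)&(c[...,0]<.72)).astype(np.uint8)
n,l,s,_=cv2.connectedComponentsWithStats(m); k=1+s[1:,4].argmax(); v,u=np.nonzero(l==k)
P=np.array([xyz(p,a,b,.03)[:2] for a,b in zip(u,v)])*1000
rc=cv2.minAreaRect(P.astype(np.float32)); print("deck",rc,len(P))
cv2.imwrite("pics/t2.png",p["img"])
E
```

```text
t 7.08 tcp [0.3868 0.261  0.0314] x [-0.671  0.741 -0.003] z [-0.741 -0.671 -0.002] w 0.617 q6 [ 0.54  0.12  2.22 -0.    0.8  -1.76] F [ 0.9  0.2 -0.3]
ang 132.17 turn rotvec [ 0.0016 -0.0005 -0.0034] shift: now-frame [ 0.0004 -0.1186  0.0008] after-turn [ 0.0008 -0.1186  0.001 ]
deck gray 151
deck ((579.7755737304688, 5.2739410400390625), (195.1923370361328, 298.18048095703125), 3.8345577716827393) 3078
```

Request:
{"method": "jog_arm", "body": {"increments": [[0,-0.03,0,0,0,0,0.4],[0,-0.03,0,0,0.134,0,0.4],[0,-0.03,0,0,0.134,0,0.4],[0,-0.03,0,0,0.134,0,0.4],[0,-0.02,0,0,0.134,0,0.4],[0,-0.01,0,0,0.134,0,0.4],[0,0,0,0,0,0,0.4]]}}

```text
time: 8.0
tool_pos: [0.3826, 0.259, 0.1819]
tcp_rot: [-1.188, -1.236, 1.25]
wrist_force: [-0.2, 0.1, -2.9]
width: 0.618
```

Request:
{"method": "jog_arm", "body": {"increments": [[-0.029,0,-0.028,0,0,0,0.4],[-0.029,0,-0.028,0,0,0,0.4],[-0.029,0,-0.028,0,0,0,0.4],[-0.029,0,-0.028,0,0,0,0.4],[-0.029,0,-0.028,0,0,0,0.4],[0,0,0,0,0,0,0.4]]}}

```text
time: 8.75
tool_pos: [0.5297, 0.1168, 0.174]
tcp_rot: [-1.172, -1.242, 1.271]
wrist_force: [0.3, 0.6, -1.9]
width: 0.624
```

```bash
python3 - <<'E'
from h import *
plan(.620,.102,.2,93.8)
p=read_camera("wrist"); cv2.imwrite("pics/w3.png",p["img"])
for t in ["pad0","port0","collar_grip","knob_head","tin0_tip","tin0"]:
  for r in spotter.spot_point(p,t)[:4]:
    z={"pad0":.03,"port0":.086,"collar_grip":.055,"knob_head":.043}.get(t)
    if r["p"]>.3: print(t,round(r["p"],2),np.round(r["location"],1),np.round(xyz(p,*r["location"],z),4))
E
```

```text
t 8.75 tcp [0.5297 0.1168 0.174 ] x [-0.066  0.998 -0.008] z [-0.998 -0.066  0.016] w 0.624 q6 [ 0.17  0.08  1.95 -0.01  1.12 -1.46] F [ 0.3  0.6 -1.9]
ang 93.76 turn rotvec [-0.0158 -0.0007 -0.008 ] shift: now-frame [-0.0209 -0.0272 -0.0887] after-turn [-0.0207 -0.026  -0.0891]
pad0 0.87 [ 29.4 274.4] [ 0.6392 -0.0891  0.03  ]
pad0 0.62 [131.3 275.4] [0.6333 0.009  0.03  ]
port0 0.85 [111.6 347. ] [0.6653 0.0113 0.086 ]
port0 0.64 [227.1 350.4] [0.6617 0.1065 0.086 ]
collar_grip 0.93 [200.4 181.2] [0.5272 0.0768 0.055 ]
collar_grip 0.68 [249.3 233.1] [0.5694 0.1185 0.055 ]
knob_head 0.59 [249.4 358.1] [0.7107 0.1279 0.043 ]
tin0_tip 0.82 [246.1 355.8] [0.5215 0.1159 0.234 ]
tin0_tip 0.74 [197.5 178.6] [0.5218 0.0763 0.0668]
tin0 0.96 [253.1 234.7] [0.5057 0.1168 0.1928]
tin0 0.63 [396.6 217.7] [0.5519 0.2439 0.0429]
```

View pics/w3.png

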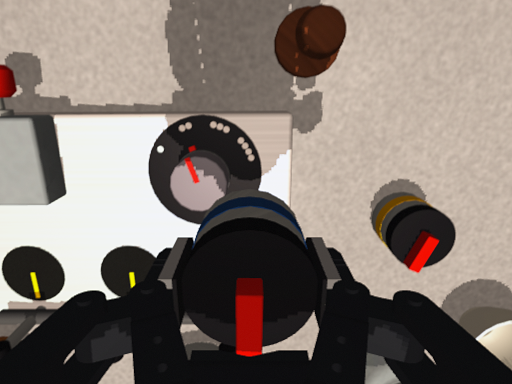

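```bash
cat >> h.py <<'E'
def rect(p,z,x0,x1,y0,y1,res=.0005):
    """top-down image at height z; row = (x1-x)/res, col=(y1-y)/res"""
    T=np.array(p["world_from_camera"]); W=int((y1-y0)/res); H=int((x1-x0)/res)
    c,r=np.meshgrid(np.arange(W),np.arange(H)); X=np.stack([x1-r*res,y1-c*res,np.full(c.shape,z)],-1)
    C=(X-T[:3,3])@T[:3,:3]
    return cv2.remap(p["img"],(C[...,0]/C[...,2]*p["fx"]+p["cx"]).astype(np.float32),(C[...,1]/C[...,2]*p["fy"]+p["cy"]).astype(np.float32),cv2.INTER_LINEAR)
def pads(im,x1,y1,guess,res=.0005,rad=.045):
    """dark-disc edge fit: radial dark->bright transitions, robust circle with r~30mm"""
    g=cv2.GaussianBlur(im.max(2).astype(np.float32),(5,5),0)
    from scipy.optimize import least_squares
    for gx,gy in guess:
        pts=[]
        for a in np.linspace(0,2*np.pi,180,endpoint=False):
            rr=np.arange(.02,.040,res/2); X=gx+rr*np.cos(a); Y=gy+rr*np.sin(a)
            s=cv2.remap(g,((y1-Y)/res).astype(np.float32)[None],((x1-X)/res).astype(np.float32)[None],cv2.INTER_LINEAR)[0]
            d=np.diff(s); k=d.argmax()
            if d[k]>4: pts.append((X[k],Y[k]))
        pts=np.array(pts)
        if len(pts)<20: print("few",gx,gy,len(pts)); continue
        f=least_squares(lambda v:np.hypot(*(pts-v[:2]).T)-v[2],[gx,gy,.03],loss="soft_l1",f_scale=.0008)
        print("pad",np.round(f.x,4),"n",len(pts),"med res",np.round(np.median(abs(f.fun)),5))
E
python3 - <<'E'
from h import *
for n in ("wrist","top"):
    p=read_camera(n); a=(.45,.72,-.17,.2); im=rect(p,.03,*a); cv2.imwrite(f"pics/r_{n}.png",im)
    print(n); pads(im,.72,.2,[(.624,.104),(.629,.008),(.635,-.09)])
a=cv2.imread("pics/r_wrist.png");b=cv2.imread("pics/r_top.png"); cv2.imwrite("pics/rr.png",cv2.resize(np.vstack([a,b]),None,fx=.54,fy=.54))
E
```

```text
wrist
few 0.624 0.104 18
pad [0.6321 0.0094 0.0301] n 133 med res 0.00023
pad [ 0.6387 -0.0859  0.0298] n 165 med res 0.00016
top
pad [0.6214 0.1278 0.0528] n 28 med res 0.00037
pad [0.6302 0.0091 0.0278] n 120 med res 0.00042
pad [ 0.637  -0.0862  0.0278] n 110 med res 0.00047
```

View pics/rr.png

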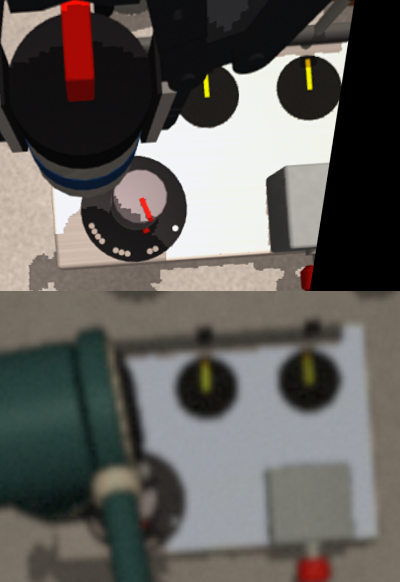

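```bash
cat >> h.py <<'E'
def held(p,base,tcp,res=.00025):
    """axis & yaw of held tin in the wrist picture; elbow top plane rectified"""
    im=rect(p,base+.062,tcp[0]-.05,tcp[0]+.06,tcp[1]-.05,tcp[1]+.05,res)
    h=cv2.cvtColor(im,cv2.COLOR_BGR2HSV).astype(int); m=((h[...,0]<8)|(h[...,0]>172))&(h[...,1]>150)&(h[...,2]>150)
    n,l,s,_=cv2.connectedComponentsWithStats(m.astype(np.uint8)); k=1+s[1:,4].argmax(); q=np.argwhere(l==k)
    rc=cv2.minAreaRect(q.astype(np.float32)); bp=cv2.boxPoints(rc)
    W=np.column_stack([tcp[0]+.06-q[:,0]*res,tcp[1]+.05-q[:,1]*res]); c=W.mean(0)
    w,V=np.linalg.eigh(np.cov(W.T)); a=V[:,1]; 
    if a[0]<0:a=-a
    print("elbow rect",np.round(np.array(rc[1])*res*1000,1),"mid",np.round(c,4),"axis->",np.round(c-a*.0095,4),"yaw",round(np.degrees(np.arctan2(a[1],a[0])),2))
E
python3 - <<'E'
from h import *
s=st(); p=read_camera("wrist"); z=s["tool_pos"][2]-.0314
held(p,z,s["tool_pos"]); c=cloud(p); M=(abs(c[...,2]-z-.05)<.004)&(np.hypot(c[...,0]-.53,c[...,1]-.117)<.045)
print(c[M].mean(0), cv2.minEnclosingCircle((c[M][:,:2]*1000).astype(np.float32)))
E
```

```text
t 9.2 tcp [0.5282 0.1194 0.1754] x [-0.067  0.998 -0.007] z [-0.998 -0.067  0.014] w 0.617 q6 [ 0.18  0.08  1.95 -0.01  1.12 -1.46] F [-0.2 -0.1 -1.8]
elbow rect [26.2  9.6] mid [0.5353 0.12  ] axis-> [0.5259 0.1193] yaw 3.73
[0.52441447 0.11939917 0.19431942] ((521.970703125, 119.24130249023438), 40.08759307861328)
```

```bash
python3 - <<'E'
from h import *
plan(.6245,.1042,.064,94.1)
E
```

```text
t 9.25 tcp [0.5283 0.1193 0.1755] x [-0.067  0.998 -0.007] z [-0.998 -0.067  0.014] w 0.619 q6 [ 0.18  0.08  1.95 -0.01  1.12 -1.46] F [-0.   0.4 -2.9]
ang 93.86 turn rotvec [-0.0143 -0.0043 -0.0072] shift: now-frame [-0.0207  0.1103 -0.0966] after-turn [-0.0219  0.1115 -0.0949]
```

Request:
{"method": "jog_arm", "body": {"increments": [[-0.0055,0,-0.024,-0.014,-0.004,-0.007,0.4],[-0.0055,0,-0.024,0,0,0,0.4],[-0.0055,0,-0.024,0,0,0,0.4],[-0.004,0,-0.018,0,0,0,0.4],[0,0,0,0,0,0,0.4],[0,0,0,0,0,0,0.4]]}}

```text
time: 10.0
tool_pos: [0.6275, 0.1046, 0.1759]
tcp_rot: [-1.178, -1.269, 1.26]
wrist_force: [-0.2, -0.3, -3.2]
width: 0.623
```

```bash
python3 - <<'E'
from h import *
read_camera("wrist")
plan(.6245,.1042,.064,94.1)
E
```

```text
t 10.05 tcp [0.6275 0.1046 0.176 ] x [-0.074  0.997  0.   ] z [-0.997 -0.074 -0.007] w 0.623 q6 [ 0.13  0.24  1.77  0.    1.13 -1.52] F [ 0.1 -1.1 -2.7]
ang 94.24 turn rotvec [0.0073 0.0024 0.0004] shift: now-frame [-0.0002  0.112   0.0038] after-turn [-0.0002  0.112   0.003 ]
```

Request:
{"method": "jog_arm", "body": {"increments": [[0,0.025,0.003,0.007,0.002,0,0.4],[0,0.025,0.001,0,0,0,0.4],[0,0.02,0.001,0,0,0,0.4],[0,0.01,0,0,0,0,0.4],[0,0,0,0,0,0,0.4],[0,0,0,0,0,0,0.4]]}}

```text
time: 10.8
tool_pos: [0.6172, 0.1046, 0.0881]
tcp_rot: [-1.169, -1.258, 1.266]
wrist_force: [-0.2, 0.0, -1.0]
width: 0.621
```

```bash
python3 - <<'E'
from h import *
p=read_camera("wrist")
plan(.6245,.1042,.064,94.1)
a=(.45,.72,-.17,.2); im=rect(p,.03,*a);pads(im,.72,.2,[(.626,.104),(.632,.009),(.638,-.086)])
s=readout.read_state();held(p,s["tool_pos"][2]-.0314,s["tool_pos"])
E
```

```text
t 10.85 tcp [0.6173 0.1046 0.0882] x [-0.073  0.997  0.   ] z [-0.997 -0.073  0.006] w 0.621 q6 [ 0.13  0.31  1.85  0.    0.99 -1.52] F [-0.8  0.2 -2.7]
ang 94.19 turn rotvec [-0.0061  0.0016  0.0004] shift: now-frame [-0.0009  0.0242 -0.0073] after-turn [-0.0009  0.0242 -0.0072]
pad [0.6287 0.1046 0.0327] n 123 med res 0.00076
pad [0.6319 0.0089 0.0298] n 180 med res 9e-05
pad [ 0.5535 -0.6271  0.5823] n 32 med res 0.0001
elbow rect [26.4  9.5] mid [0.6241 0.105 ] axis-> [0.6146 0.1044] yaw 4.17
```

Request:
{"method": "jog_arm", "body": {"increments": [[-0.001,0.006,-0.0072,-0.006,0,0,0.4],[0,0.006,0,0,0,0,0.4],[0,0,0,0,0,0,0.4],[0,0,0,0,0,0,0.4]]}}

```text
time: 11.35
tool_pos: [0.6269, 0.1043, 0.0775]
tcp_rot: [-1.176, -1.266, 1.26]
wrist_force: [-0.5, 0.2, -2.0]
width: 0.62
```

```bash
python3 - <<'E'
from h import *
plan(.6246,.1035,.062,94.1)
E
```

```text
t 11.35 tcp [0.6269 0.1043 0.0775] x [-0.073  0.997  0.001] z [-0.997 -0.073 -0.004] w 0.62 q6 [ 0.13  0.34  1.84  0.    0.96 -1.52] F [-0.5  0.2 -2. ]
ang 94.18 turn rotvec [0.0044 0.0014 0.0006] shift: now-frame [-0.0006  0.0155  0.0024] after-turn [-0.0006  0.0155  0.0023]
```

Request:
{"method": "jog_arm", "body": {"increments": [[0,0.005,0.0018,0.004,0.001,0,0.4],[0,0.004,0,0,0,0,0.4],[0,0.003,0,0,0,0,0.4],[0,0,0,0,0,0,0.4],[0,0,0,0,0,0,0.4]]}}

```text
time: 11.98
tool_pos: [0.6248, 0.1041, 0.0646]
tcp_rot: [-1.174, -1.262, 1.262]
wrist_force: [-0.7, -0.1, -2.8]
width: 0.622
```

```bash
python3 - <<'E'
from h import *
plan(.6246,.1035,.062,94.1)
E
```

```text
t 11.97 tcp [0.6248 0.1041 0.0646] x [-0.072  0.997  0.001] z [-0.997 -0.072  0.   ] w 0.622 q6 [ 0.13  0.35  1.85  0.    0.94 -1.52] F [-0.7 -0.1 -2.8]
ang 94.13 turn rotvec [-0.0002  0.0004  0.0006] shift: now-frame [-0.0006  0.0026  0.0002] after-turn [-0.0006  0.0026  0.0002]
```

Lower to contact, release gently, then rise.

Request:
{"method": "jog_arm", "body": {"increments": [[-0.0005,0.002,0,0,0,0,0.4],[0,0.001,0,0,0,0,0.4],[0,0,0,0,0,0,0.7],[0,0,0,0,0,0,0.8],[0,0,0,0,0,0,0.8],[0,0,0,0,0,0,0.8]]}}

```text
time: 12.72
tool_pos: [0.6267, 0.1038, 0.0635]
tcp_rot: [-1.176, -1.265, 1.26]
wrist_force: [0.0, 0.5, 0.1]
width: 0.803
```

Request:
{"method": "jog_arm", "body": {"increments": [[0,-0.01,0,0,0,0,0.8],[0,-0.03,0,0,0,0,0.8],[0,-0.03,0,0,0,0,0.8],[0,-0.03,0,0,0,0,1],[0,-0.02,0,0,0,0,1],[0,0,0,0,0,0,1]]}}

```text
time: 13.48
tool_pos: [0.6265, 0.1038, 0.1899]
tcp_rot: [-1.177, -1.266, 1.259]
wrist_force: [0.3, 0.4, -0.3]
width: 0.998
```

```bash
python3 - <<'E'
from h import *
plan(.525,.0767,.058,94.1)
p=read_camera("wrist")
im=rect(p,.03,.45,.72,-.17,.2);pads(im,.72,.2,[(.632,.009),(.638,-.086)])
show(tins(p,[(.6253,.1037)],base=.03)); held(p,.03,[.625,.104])
for r in spotter.spot_point(p,"collar_grip")[:2]: print(r["p"],xyz(p,*r["location"],.055))
E
```

```text
t 13.47 tcp [0.6265 0.1038 0.1899] x [-0.072  0.997  0.001] z [-0.997 -0.072 -0.005] w 0.998 q6 [ 0.12  0.22  1.76  0.    1.15 -1.52] F [ 0.3  0.4 -0.3]
ang 94.13 turn rotvec [0.0053 0.0005 0.0008] shift: now-frame [-0.0198  0.1314  0.1039] after-turn [-0.0198  0.1319  0.1032]
pad [0.6315 0.0089 0.0297] n 180 med res 0.0001
pad [ 0.6383 -0.0859  0.0297] n 180 med res 0.00012
circ [0.6334 0.1059] r 0.0357 mean [0.6268 0.1041] axis(elbow) [0.6425 0.1046] yaw -176.7 half 0.0179 n 640
elbow rect [32.6  9.9] mid [0.6347 0.1042] axis-> [0.6252 0.1036] yaw 3.66
0.65 [0.52711194 0.07762432 0.055     ]
```

Request:
{"method": "jog_arm", "body": {"increments": [[-0.006,0,0.026,0.005,0,0,1],[-0.006,0,0.026,0,0,0,1],[-0.006,0,0.026,0,0,0,1],[0,0.02,0.015,0,0,0,1],[0,0.02,0,0,0,0,1],[0,0,0,0,0,0,1],[0,0,0,0,0,0,1]]}}

```text
time: 14.45
tool_pos: [0.5224, 0.0773, 0.1349]
tcp_rot: [-1.157, -1.243, 1.274]
wrist_force: [-0.1, -0.2, -0.2]
width: 0.997
```

```bash
cat >> h.py <<'E'
def disc(p,z,g,r,tol=.004):
    c=cloud(p); m=(abs(c[...,2]-z)<tol)&(np.hypot(c[...,0]-g[0],c[...,1]-g[1])<r)
    (a,b),q=cv2.minEnclosingCircle((c[m][:,:2]*1000).astype(np.float32)); print("disc",round(a,1),round(b,1),"r",round(q,1),"mean",np.round(c[m].mean(0),4),m.sum())
E
python3 - <<'E'
from h import *
p=read_camera("wrist"); cv2.imwrite("pics/w4.png",p["img"])
plan(.526,.0773,.056,94.1)
disc(p,.068,(.526,.077),.035)
for r in spotter.spot_point(p,"collar_grip")[:2]: print(r["p"],r["location"],xyz(p,*r["location"],.055))
im=rect(p,.068,.48,.57,.03,.12,.00015); cv2.imwrite("pics/col.png",im)
E
```

```text
t 14.5 tcp [0.5223 0.0773 0.1348] x [-0.072  0.997 -0.   ] z [-0.997 -0.072  0.025] w 1.005 q6 [ 0.1   0.1   2.01  0.    1.05 -1.54] F [ 0.7  0.1 -0. ]
ang 94.13 turn rotvec [-0.0251  0.0005 -0.0001] shift: now-frame [-0.0003  0.0787 -0.0057] after-turn [-0.0003  0.0788 -0.0037]
disc 526.1 76.7 r 22.0 mean [0.525  0.0767 0.0678] 3274
0.95 [248.4, 208.9] [0.52502846 0.07696319 0.055     ]
```

View pics/w4.png

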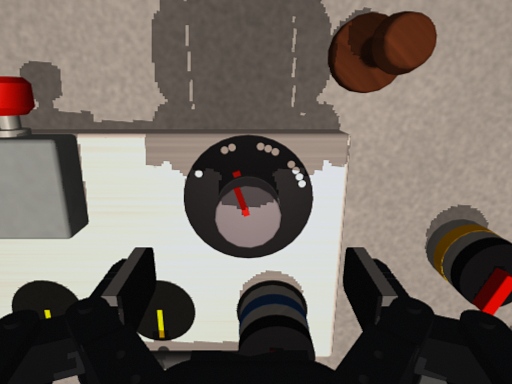

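Request:
{"method": "jog_arm", "body": {"increments": [[0,0.02,-0.003,-0.025,0,0,1],[0,0.02,0,0,0,0,1],[0,0.012,0,0,0,0,1],[0,0.006,0,0,0,0,1],[0,0,0,0,0,0,1],[0,0,0,0,0,0,1]]}}

```text
time: 15.3
tool_pos: [0.5307, 0.0782, 0.0804]
tcp_rot: [-1.182, -1.27, 1.257]
wrist_force: [0.7, -0.5, -0.4]
width: 0.997
```

```bash
python3 - <<'E'
from h import *
plan(.5255,.0768,.056,94.1)
E
```

```text
t 15.3 tcp [0.5307 0.0782 0.0804] x [-0.072  0.997  0.   ] z [-0.997 -0.072 -0.011] w 0.997 q6 [ 0.1   0.16  2.06 -0.    0.91 -1.54] F [ 0.7 -0.5 -0.4]
ang 94.13 turn rotvec [0.0107 0.0006 0.0002] shift: now-frame [-0.001   0.0243  0.0056] after-turn [-0.001   0.0244  0.0053]
```

Request:
{"method": "jog_arm", "body": {"increments": [[-0.001,0.012,0.004,0.009,0,0,1],[0,0.008,0,0,0,0,1],[0,0.003,0,0,0,0,1],[0,0,0,0,0,0,1]]}}

```text
time: 15.8
tool_pos: [0.5271, 0.0768, 0.0563]
tcp_rot: [-1.175, -1.264, 1.261]
wrist_force: [0.2, -0.2, 0.7]
width: 0.997
```

```bash
python3 - <<'E'
from h import *
plan(.5255,.0768,.056,94.1)
E
```

```text
t 15.8 tcp [0.5271 0.0768 0.0563] x [-0.072  0.997  0.   ] z [-0.997 -0.072 -0.002] w 0.997 q6 [ 0.1   0.19  2.07  0.    0.87 -1.55] F [ 0.2 -0.2  0.7]
ang 94.13 turn rotvec [0.002  0.0006 0.0002] shift: now-frame [0.0001 0.0003 0.0015] after-turn [0.0001 0.0003 0.0015]
```

Request:
{"method": "jog_arm", "body": {"increments": [[0,0,0.001,0,0,0,0.6],[0,0,0,0,0,0,0.3],[0,0,0,0,0,0,0.3],[0,0,0,0,0,0,0.3],[0,0,0,0,0,0,0.3]], "force": 30}}

```text
time: 16.42
tool_pos: [0.5263, 0.0766, 0.0568]
tcp_rot: [-1.176, -1.264, 1.261]
wrist_force: [0.1, 0.2, 0.0]
width: 0.507
```

Request:
{"method": "jog_arm", "body": {"increments": [[0,0,0,0,0.13,0,0.3],[0,0,0,0,0.13,0,0.3],[0,0,0,0,0.13,0,0.3],[0,0,0,0,0.13,0,0.3],[0,0,0,0,0.11,0,0.3],[0,0,0,0,0,0,0.3],[0,0,0,0,0,0,0.3]]}}

```text
time: 17.3
tool_pos: [0.5263, 0.0767, 0.0568]
tcp_rot: [-1.429, -0.778, 0.774]
wrist_force: [1.1, 0.1, 1.0]
width: 0.503
```

```bash
python3 - <<'E'
from h import *
plan(.5255,.0768,.056,54.1)
E
```

```text
t 17.3 tcp [0.5263 0.0767 0.0568] x [0.544 0.839 0.002] z [-0.839  0.544 -0.002] w 0.503 q6 [ 0.1   0.19  2.08 -0.    0.87 -0.9 ] F [1.1 0.1 1. ]
ang 57.07 turn rotvec [0.0022 0.0518 0.0016] shift: now-frame [-0.0004  0.0008  0.0007] after-turn [-0.0004  0.0008  0.0007]
```

Finish the turn, open, rise.

Request:
{"method": "jog_arm", "body": {"increments": [[0,0,0,0,0.05,0,0.3],[0,0,0,0,0,0,0.3],[0,0,0,0,0,0,1],[0,0,0,0,0,0,1],[0,0,0,0,0,0,1],[0,0,0,0,0,0,1],[0,-0.03,0,0,0,0,1],[0,-0.04,0,0,0,0,1],[0,-0.04,0,0,0,0,1],[0,0,0,0,0,0,1]]}}

```text
time: 18.55
tool_pos: [0.5257, 0.0768, 0.1693]
tcp_rot: [-1.441, -0.743, 0.741]
wrist_force: [-0.3, 0.1, 0.4]
width: 0.997
```

```bash
python3 - <<'E'
from h import *
p=read_camera("wrist"); cv2.imwrite("pics/w5.png",p["img"][80:300,100:420])
q=read_camera("top"); show(tins(q,[(.565,.2657),(.48,.432)]))
plan(.48,.432,.2,118.4); plan(.565,.266,.2,70)
show(tins(p,[(.565,.2657)]))
E
```

```text
circ [0.5651 0.2656] r 0.0276 mean [0.5646 0.2648] axis(elbow) [0.5642 0.2664] yaw -19.5 half 0.0157 n 49
circ [0.4794 0.4335] r 0.0282 mean [0.4802 0.4317] axis(elbow) [0.4795 0.4324] yaw 28.5 half 0.016 n 52
t 18.65 tcp [0.5228 0.0766 0.1655] x [ 0.58   0.814 -0.004] z [-0.814  0.58   0.004] w 1.003 q6 [ 0.1   0.06  2.    0.    1.09 -0.85] F [-0.6 -0.5 -0.3]
ang 54.52 turn rotvec [-6.000e-03 -1.115e+00 -7.000e-04] shift: now-frame [ 0.2644 -0.0344  0.2413] after-turn [ 0.333  -0.0345 -0.1314]
t 18.65 tcp [0.5228 0.0766 0.1655] x [ 0.58   0.814 -0.004] z [-0.814  0.58   0.004] w 1.003 q6 [ 0.1   0.06  2.    0.    1.09 -0.85] F [-0.6 -0.5 -0.3]
ang 54.52 turn rotvec [-0.0049 -0.2702 -0.003 ] shift: now-frame [ 0.1786 -0.0348  0.0758] after-turn [ 0.1924 -0.0345  0.0252]
circ [0.567  0.2654] r 0.0274 mean [0.563  0.2586] axis(elbow) [0.5647 0.2635] yaw -19.2 half 0.0164 n 889
```

View pics/w5.png

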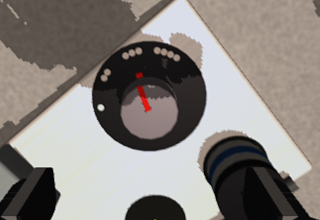

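Request:
{"method": "jog_arm", "body": {"increments": [[0,0,0,0,-0.135,0,1],[0,0,0,0,-0.135,0,1],[0.037,0,0.005,0,0,0,1],[0.037,0,0.005,0,0,0,1],[0.037,0,0.005,0,0,0,1],[0.037,0,0.005,0,0,0,1],[0.03,0,0.003,0,0,0,1],[0,0,0,0,0,0,1],[0,0,0,0,0,0,1]]}}

```text
time: 19.77
tool_pos: [0.5494, 0.2527, 0.1439]
tcp_rot: [-1.338, -0.922, 0.982]
wrist_force: [-0.1, -0.5, 0.3]
width: 1.001
```

```bash
python3 - <<'E'
from h import *
p=read_camera("wrist"); plan(.567,.2654,.03,70.5)
t=tins(p,[(.567,.2654)])[0]; show([t]); held(p,0,[.567,.265])
E
```

```text
t 19.82 tcp [0.5494 0.2525 0.1439] x [ 0.335  0.942 -0.022] z [-0.942  0.335  0.032] w 1.001 q6 [ 0.39  0.24  1.83  0.01  1.11 -0.84] F [-0.9 -0.9 -1.4]
ang 70.44 turn rotvec [-0.0318 -0.0015 -0.0218] shift: now-frame [ 0.0205  0.113  -0.0159] after-turn [ 0.018   0.1139 -0.0123]
circ [0.5675 0.2663] r 0.0275 mean [0.5659 0.2666] axis(elbow) [0.5655 0.2665] yaw -18.0 half 0.018 n 693
elbow rect [10.1 32.6] mid [0.5763 0.2631] axis-> [0.5673 0.2661] yaw -18.52
```

Request:
{"method": "jog_arm", "body": {"increments": [[0.015,0,-0.01,-0.028,-0.018,-0.02,1],[0,0.02,0,0,0,0,1],[0,0.02,0,0,0,0,1],[0,0.01,0,0,0,0,1],[0,0,0,0,0,0,1],[0,0,0,0,0,0,1]]}}

```text
time: 20.58
tool_pos: [0.5639, 0.2606, 0.0888]
tcp_rot: [-1.344, -0.963, 0.968]
wrist_force: [0.8, -0.3, 0.2]
width: 0.998
```

```bash
python3 - <<'E'
from h import *
plan(.567,.266,.031,71.5)
E
```

```text
t 20.57 tcp [0.5639 0.2606 0.0888] x [ 0.32   0.947 -0.002] z [-0.947  0.32   0.003] w 0.998 q6 [ 0.39  0.3   1.86  0.    0.98 -0.85] F [ 0.8 -0.3  0.2]
ang 71.33 turn rotvec [-0.0032 -0.003  -0.0018] shift: now-frame [ 0.0062  0.0578 -0.0014] after-turn [ 0.0061  0.0578 -0.0012]
```

Request:
{"method": "jog_arm", "body": {"increments": [[0.005,0.015,-0.001,-0.003,-0.003,0,1],[0,0.018,0,0,0,0,1],[0,0.01,0,0,0,0,1],[0,0.004,0,0,0,0,1],[0,0,0,0,0,0,1],[0,0,0,0,0,0,1]]}}

```text
time: 21.32
tool_pos: [0.5671, 0.2656, 0.0391]
tcp_rot: [-1.346, -0.968, 0.969]
wrist_force: [-0.8, -0.5, -0.6]
width: 1.001
```

```bash
python3 - <<'E'
from h import *
plan(.567,.266,.031,71.5)
E
```

```text
t 21.32 tcp [0.5671 0.2656 0.0391] x [ 0.317  0.948 -0.001] z [-0.948  0.317 -0.001] w 1.001 q6 [ 0.4   0.37  1.88 -0.    0.89 -0.85] F [-0.8 -0.5 -0.6]
ang 71.52 turn rotvec [ 0.0009  0.0004 -0.001 ] shift: now-frame [0.0003 0.0081 0.0003] after-turn [0.0003 0.0081 0.0003]
```

Request:
{"method": "jog_arm", "body": {"increments": [[0,0.006,0,0,0,0,1],[0,0,0,0,0,0,0.6],[0,0,0,0,0,0,0.4],[0,0,0,0,0,0,0.4],[0,0,0,0,0,0,0.4],[0,0,0,0,0,0,0.4]], "force": 40}}

```text
time: 22.08
tool_pos: [0.5681, 0.2659, 0.0342]
tcp_rot: [-1.347, -0.97, 0.967]
wrist_force: [0.4, -0.1, -0.4]
width: 0.621
```

```bash
python3 - <<'E'
from h import *
st()
E
```

```text
t 22.07 tcp [0.5681 0.2659 0.0342] x [0.317 0.948 0.001] z [-0.948  0.317 -0.003] w 0.621 q6 [ 0.4   0.38  1.88 -0.    0.88 -0.85] F [ 0.4 -0.1 -0.4]
```

Request:
{"method": "jog_arm", "body": {"increments": [[0,-0.03,0,0,0,0,0.4],[0,-0.035,0,0,-0.1,0,0.4],[0,-0.035,0,0,-0.1,0,0.4],[0,-0.03,0,0,-0.1,0,0.4],[0,-0.02,0,0,-0.09,0,0.4],[0,0,0,0,0,0,0.4],[0,0,0,0,0,0,0.4]]}}

```text
time: 22.95
tool_pos: [0.5636, 0.2643, 0.1825]
tcp_rot: [-1.169, -1.258, 1.273]
wrist_force: [-0.7, -0.2, -2.8]
width: 0.616
```

```bash
python3 - <<'E'
from h import *
plan(.6383,-.0859,.17,94.1)
E
```

```text
t 22.95 tcp [0.5636 0.2643 0.1825] x [-0.077  0.997 -0.004] z [-0.997 -0.077  0.008] w 0.616 q6 [ 0.4   0.22  1.78 -0.    1.15 -1.25] F [-0.7 -0.2 -2.8]
ang 94.44 turn rotvec [-0.0082  0.006  -0.0042] shift: now-frame [-0.3549  0.0136 -0.0475] after-turn [-0.3546  0.0125 -0.0495]
```

Request:
{"method": "jog_arm", "body": {"increments": [[-0.038,0,-0.005,0,0,0,0.4],[-0.038,0,-0.005,0,0,0,0.4],[-0.038,0,-0.005,0,0,0,0.4],[-0.038,0,-0.005,0,0,0,0.4],[-0.038,0,-0.005,0,0,0,0.4],[-0.038,0,-0.005,0,0,0,0.4],[-0.038,0,-0.005,0,0,0,0.4],[-0.038,0,-0.005,0,0,0,0.4],[-0.02,0,-0.002,0,0,0,0.4],[0,0,0,0,0,0,0.4]]}}

```text
time: 24.2
tool_pos: [0.6208, -0.0648, 0.1634]
tcp_rot: [-1.152, -1.229, 1.279]
wrist_force: [-0.0, 0.3, -1.9]
width: 0.62
```

```bash
python3 - <<'E'
from h import *
p=read_camera("wrist"); plan(.638,-.0859,.12,94.1)
im=rect(p,.03,.45,.72,-.2,.2);pads(im,.72,.2,[(.632,.009),(.638,-.086)])
s=readout.read_state();held(p,s["tool_pos"][2]-.0342,s["tool_pos"])
E
```

```text
t 24.25 tcp [ 0.6205 -0.0639  0.1632] x [-0.069  0.998 -0.002] z [-0.997 -0.068  0.037] w 0.621 q6 [-0.14  0.25  1.77 -0.01  1.15 -1.77] F [ 0.3  0.6 -2.9]
ang 93.93 turn rotvec [-0.0374 -0.003  -0.0024] shift: now-frame [-0.023   0.0427 -0.0175] after-turn [-0.0232  0.0432 -0.0159]
pad [0.6315 0.0092 0.0296] n 180 med res 0.00012
pad [ 0.6388 -0.0852  0.03  ] n 109 med res 0.0002
elbow rect [29.4  9.6] mid [ 0.6295 -0.0641] axis-> [ 0.62   -0.0648] yaw 4.09
```

Request:
{"method": "jog_arm", "body": {"increments": [[-0.01,0.01,-0.006,-0.018,-0.003,0,0.4],[-0.009,0.015,-0.006,-0.012,0,0,0.4],[0,0.015,0,0,0,0,0.4],[0,0,0,0,0,0,0.4],[0,0,0,0,0,0,0.4]]}}

```text
time: 24.88
tool_pos: [0.6327, -0.0782, 0.1194]
tcp_rot: [-1.167, -1.26, 1.269]
wrist_force: [0.3, -0.5, -2.9]
width: 0.624
```

```bash
python3 - <<'E'
from h import *
plan(.638,-.0858,.0645,94.1)
E
```

```text
t 24.88 tcp [ 0.6327 -0.0782  0.1194] x [-0.077  0.997 -0.001] z [-0.997 -0.077  0.007] w 0.624 q6 [-0.16  0.3   1.8  -0.    1.05 -1.81] F [ 0.3 -0.5 -2.9]
ang 94.4 turn rotvec [-0.0071  0.0052 -0.0006] shift: now-frame [-0.008   0.0548 -0.0051] after-turn [-0.008   0.0549 -0.0047]
```

Request:
{"method": "jog_arm", "body": {"increments": [[-0.007,0.012,-0.003,-0.006,0.005,0,0.4],[0,0.012,0,0,0,0,0.4],[0,0.01,0,0,0,0,0.4],[0,0.005,0,0,0,0,0.4],[0,0,0,0,0,0,0.4],[0,0,0,0,0,0,0.4]]}}

```text
time: 25.62
tool_pos: [0.6368, -0.0851, 0.0782]
tcp_rot: [-1.175, -1.262, 1.262]
wrist_force: [-0.9, 0.2, -1.9]
width: 0.621
```

```bash
python3 - <<'E'
from h import *
p=read_camera("wrist"); plan(.638,-.0858,.0645,94.1)
s=readout.read_state();held(p,s["tool_pos"][2]-.0342,s["tool_pos"])
E
```

```text
t 25.68 tcp [ 0.6368 -0.0851  0.0783] x [-0.072  0.997 -0.001] z [-0.997 -0.072 -0.   ] w 0.618 q6 [-0.17  0.35  1.82 -0.    0.97 -1.81] F [ 0.2  0.5 -3. ]
ang 94.11 turn rotvec [ 0.0003  0.0003 -0.0008] shift: now-frame [-0.0007  0.0138 -0.0011] after-turn [-0.0008  0.0138 -0.0011]
elbow rect [30.4  9.6] mid [ 0.6446 -0.0845] axis-> [ 0.6352 -0.0852] yaw 4.29
```

Request:
{"method": "jog_arm", "body": {"increments": [[-0.0006,0.006,-0.0015,0,0,0,0.4],[0,0.005,0,0,0,0,0.4],[0,0.002,0,0,0,0,0.4],[0,0,0,0,0,0,0.4],[0,0,0,0,0,0,0.4]]}}

```text
time: 26.3
tool_pos: [0.639, -0.0857, 0.0652]
tcp_rot: [-1.176, -1.263, 1.262]
wrist_force: [-0.1, 0.2, -2.7]
width: 0.617
```

```bash
python3 - <<'E'
from h import *
plan(.6385,-.0858,.0645,94.1)
E
```

```text
t 26.3 tcp [ 0.639  -0.0857  0.0652] x [-0.072  0.997 -0.001] z [-0.997 -0.072 -0.002] w 0.617 q6 [-0.17  0.37  1.82 -0.    0.95 -1.81] F [-0.1  0.2 -2.7]
ang 94.12 turn rotvec [ 0.0017  0.0004 -0.0011] shift: now-frame [-0.0001  0.0007  0.0006] after-turn [-0.0001  0.0007  0.0006]
```

Release and go up, then look.

Request:
{"method": "jog_arm", "body": {"increments": [[0,0.001,0.0003,0,0,0,0.4],[0,0,0,0,0,0,0.7],[0,0,0,0,0,0,0.8],[0,0,0,0,0,0,0.8],[0,0,0,0,0,0,0.8],[0,-0.01,0,0,0,0,0.8],[0,-0.03,0,0,0,0,0.8],[0,-0.03,0,0,0,0,0.8],[0,-0.03,0,0,0,0,1],[0,0,0,0,0,0,1]]}}

```text
time: 27.55
tool_pos: [0.6403, -0.0859, 0.1717]
tcp_rot: [-1.181, -1.266, 1.26]
wrist_force: [-0.3, -0.8, 0.1]
width: 0.997
```

```bash
python3 - <<'E'
from h import *
p=read_camera("wrist")
im=rect(p,.03,.45,.72,-.2,.2);pads(im,.72,.2,[(.632,.009)])
held(p,.03,[.6385,-.0858])
plan(.48,.432,.2,118.4)
show(tins(read_camera("top"),[(.4795,.432)]))
E
```

```text
pad [0.6311 0.0089 0.0297] n 180 med res 0.00013
elbow rect [32.4  9.6] mid [ 0.6471 -0.0851] axis-> [ 0.6376 -0.0857] yaw 3.97
t 27.6 tcp [ 0.6391 -0.0857  0.1698] x [-0.072  0.997 -0.002] z [-0.997 -0.072 -0.004] w 0.996 q6 [-0.17  0.26  1.75 -0.    1.13 -1.81] F [-0.2 -0.2 -0.6]
ang 94.12 turn rotvec [ 0.0033 -0.4238 -0.0024] shift: now-frame [ 0.5278 -0.0315  0.1214] after-turn [ 0.5311 -0.0302 -0.1063]
circ [0.4803 0.4328] r 0.0279 mean [0.4804 0.4315] axis(elbow) [0.4792 0.4327] yaw 27.6 half 0.016 n 54
```

Request:
{"method": "jog_arm", "body": {"increments": [[0,-0.01,0,0,-0.14,0,1],[0,-0.01,0,0,-0.14,0,1],[0,0,0,0,-0.14,0,1],[0.054,0,-0.011,0,0,0,1],[0.054,0,-0.011,0,0,0,1],[0.054,0,-0.011,0,0,0,1],[0.054,0,-0.011,0,0,0,1],[0.054,0,-0.011,0,0,0,1],[0.05,0,-0.011,0,0,0,1],[0.05,0,-0.011,0,0,0,1]]}}

```text
time: 28.9
tool_pos: [0.5136, 0.2811, 0.1705]
tcp_rot: [-0.906, -1.544, 1.576]
wrist_force: [1.5, 0.1, 0.2]
width: 0.997
```

```bash
python3 - <<'E'
from h import *
plan(.4815,.4335,.19,118.4)
E
```

```text
t 28.9 tcp [0.5136 0.2811 0.1705] x [-0.478  0.879  0.011] z [-0.878 -0.478  0.027] w 0.997 q6 [ 0.45  0.17  1.86  0.01  1.14 -1.62] F [1.5 0.1 0.2]
ang 118.53 turn rotvec [-0.027   0.0023  0.0108] shift: now-frame [ 0.1494 -0.0191 -0.0441] after-turn [ 0.1493 -0.0195 -0.0443]
```

Request:
{"method": "jog_arm", "body": {"increments": [[0.04,0,-0.012,-0.02,0,0.008,1],[0.04,0,-0.012,0,0,0,1],[0.025,0,-0.01,0,0,0,1],[0.01,0,0,0,0,0,1],[0,0,0,0,0,0,1],[0,0,0,0,0,0,1]]}}

```text
time: 29.65
tool_pos: [0.4802, 0.4007, 0.1602]
tcp_rot: [-0.915, -1.548, 1.584]
wrist_force: [0.2, -0.1, 0.6]
width: 0.998
```

```bash
python3 - <<'E'
from h import *
p=read_camera("wrist"); 
held(p,0,[.481,.433]); plan(.481,.433,.032,118.4); disc(p,.05,(.481,.433),.04)
E
```

```text
elbow rect [32.5  9.8] mid [0.491 0.438] axis-> [0.4828 0.4333] yaw 29.56
t 29.7 tcp [0.4803 0.4006 0.1602] x [-0.482  0.876  0.   ] z [-0.876 -0.482  0.023] w 0.999 q6 [ 0.65  0.25  1.78  0.    1.13 -1.42] F [-0.2  0.4 -0.4]
ang 118.81 turn rotvec [-0.0234  0.0072  0.0002] shift: now-frame [ 0.028   0.1278 -0.0193] after-turn [ 0.0282  0.1282 -0.0161]
disc 482.4 433.8 r 27.5 mean [0.4802 0.4319 0.0502] 3039
```

Request:
{"method": "jog_arm", "body": {"increments": [[0.013,0.01,-0.007,-0.02,-0.012,0,1],[0.01,0.02,-0.006,0,0,0,1],[0,0.02,0,0,0,0,1],[0,0.01,0,0,0,0,1],[0,0,0,0,0,0,1],[0,0,0,0,0,0,1]]}}

```text
time: 30.45
tool_pos: [0.4801, 0.4262, 0.0941]
tcp_rot: [-0.919, -1.572, 1.58]
wrist_force: [0.2, 1.1, 0.8]
width: 0.999
```

```bash
python3 - <<'E'
from h import *
plan(.4825,.4335,.032,119.5)
E
```

```text
t 30.45 tcp [0.4801 0.4262 0.0941] x [-0.491  0.871 -0.   ] z [-0.871 -0.491  0.005] w 0.999 q6 [ 0.69  0.33  1.81  0.    1.   -1.4 ] F [0.2 1.1 0.8]
ang 119.41 turn rotvec [-0.0049 -0.0015 -0.0004] shift: now-frame [ 0.0052  0.062  -0.006 ] after-turn [ 0.0052  0.0621 -0.0057]
```

Request:
{"method": "jog_arm", "body": {"increments": [[0.0045,0.015,-0.0045,-0.004,0,0,1],[0,0.018,0,0,0,0,1],[0,0.014,0,0,0,0,1],[0,0.006,0,0,0,0,1],[0,0,0,0,0,0,1],[0,0,0,0,0,0,1]]}}

```text
time: 31.2
tool_pos: [0.4824, 0.4329, 0.0379]
tcp_rot: [-0.922, -1.577, 1.576]
wrist_force: [-0.5, 0.9, -0.2]
width: 0.999
```

```bash
python3 - <<'E'
from h import *
plan(.4825,.4335,.032,119.5)
E
```

```text
t 31.2 tcp [0.4824 0.4329 0.0379] x [-0.491  0.871 -0.   ] z [-0.871 -0.491 -0.001] w 0.999 q6 [ 0.69  0.41  1.83 -0.    0.91 -1.39] F [-0.5  0.9 -0.2]
ang 119.39 turn rotvec [ 0.0005 -0.0018 -0.0002] shift: now-frame [ 0.0005  0.0059 -0.0004] after-turn [ 0.0005  0.0059 -0.0004]
```

Request:
{"method": "jog_arm", "body": {"increments": [[0,0.004,0,0,0,0,1],[0,0,0,0,0,0,0.6],[0,0,0,0,0,0,0.4],[0,0,0,0,0,0,0.4],[0,0,0,0,0,0,0.4],[0,0,0,0,0,0,0.4]]}}

```text
time: 31.95
tool_pos: [0.4833, 0.4336, 0.0353]
tcp_rot: [-0.923, -1.579, 1.574]
wrist_force: [0.7, -0.0, -0.9]
width: 0.622
```

Request:
{"method": "jog_arm", "body": {"increments": [[0,-0.03,0,0,0,0,0.4],[0,-0.035,0,0,0.11,0,0.4],[0,-0.035,0,0,0.11,0,0.4],[0,-0.03,0,0,0.11,0,0.4],[0,-0.02,0,0,0.11,0,0.4],[0,0,0,0,0,0,0.4],[0,0,0,0,0,0,0.4]]}}

```text
time: 32.83
tool_pos: [0.4795, 0.4303, 0.1832]
tcp_rot: [-1.179, -1.247, 1.262]
wrist_force: [0.7, -0.0, -2.3]
width: 0.618
```

```bash
python3 - <<'E'
from h import *
plan(.631,.009,.18,94.1)
E
```

```text
t 32.83 tcp [0.4795 0.4303 0.1832] x [-0.062  0.998 -0.006] z [-0.998 -0.062  0.007] w 0.618 q6 [ 0.69  0.26  1.73 -0.    1.16 -0.94] F [ 0.7 -0.  -2.3]
ang 93.54 turn rotvec [-0.0071 -0.0098 -0.0055] shift: now-frame [-0.4298  0.0047 -0.1253] after-turn [-0.431   0.0032 -0.121 ]
```

Request:
{"method": "jog_arm", "body": {"increments": [[-0.041,0,-0.0115,-0.007,-0.01,-0.005,0.4],[-0.041,0,-0.0115,0,0,0,0.4],[-0.041,0,-0.0115,0,0,0,0.4],[-0.041,0,-0.0115,0,0,0,0.4],[-0.041,0,-0.0115,0,0,0,0.4],[-0.041,0,-0.0115,0,0,0,0.4],[-0.041,0,-0.0115,0,0,0,0.4],[-0.041,0,-0.0115,0,0,0,0.4],[-0.041,0,-0.0115,0,0,0,0.4],[0,0,0,0,0,0,0.4]]}}

```text
time: 34.08
tool_pos: [0.6053, 0.057, 0.1633]
tcp_rot: [-1.15, -1.252, 1.294]
wrist_force: [0.4, -0.1, -2.2]
width: 0.618
```

```bash
python3 - <<'E'
from h import *
p=read_camera("wrist"); plan(.631,.009,.13,94.1)
s=readout.read_state();held(p,s["tool_pos"][2]-.0353,s["tool_pos"])
E
```

```text
t 34.12 tcp [0.6045 0.0584 0.1629] x [-0.091  0.996 -0.006] z [-0.995 -0.091  0.029] w 0.62 q6 [ 0.06  0.22  1.82 -0.01  1.13 -1.6 ] F [-0.8  0.7 -2.9]
ang 95.25 turn rotvec [-0.0288  0.0199 -0.0058] shift: now-frame [-0.0514  0.0326 -0.0229] after-turn [-0.0512  0.0329 -0.0229]
elbow rect [30.5  9.7] mid [0.6146 0.0581] axis-> [0.6051 0.0572] yaw 5.59
```

Request:
{"method": "jog_arm", "body": {"increments": [[-0.016,0,-0.007,-0.02,0.018,0,0.4],[-0.016,0,-0.006,0,0,0,0.4],[-0.015,0,-0.006,0,0,0,0.4],[0,0,0,0,0,0,0.4],[0,0,0,0,0,0,0.4]]}}

```text
time: 34.75
tool_pos: [0.6271, 0.0123, 0.1608]
tcp_rot: [-1.168, -1.255, 1.274]
wrist_force: [-0.3, 0.8, -2.1]
width: 0.615
```

```bash
python3 - <<'E'
from h import *
p=read_camera("wrist"); plan(.631,.009,.0655,94.0)
s=readout.read_state();held(p,s["tool_pos"][2]-.0353,s["tool_pos"])
E
```

```text
t 34.8 tcp [0.6272 0.0123 0.1609] x [-0.076  0.997 -0.005] z [-0.997 -0.076  0.011] w 0.616 q6 [-0.02  0.24  1.79 -0.01  1.12 -1.66] F [ 0.4  0.4 -1.8]
ang 94.39 turn rotvec [-0.0105  0.0067 -0.0053] shift: now-frame [-0.0031  0.0953 -0.0046] after-turn [-0.0036  0.0954 -0.0036]
elbow rect [30.9  9.6] mid [0.6358 0.0131] axis-> [0.6263 0.0124] yaw 4.62
```

Request:
{"method": "jog_arm", "body": {"increments": [[-0.003,0.018,-0.003,-0.009,0.006,-0.004,0.4],[0,0.022,0,0,0,0,0.4],[0,0.022,0,0,0,0,0.4],[0,0.01,0,0,0,0,0.4],[0,0,0,0,0,0,0.4],[0,0,0,0,0,0,0.4]]}}

```text
time: 35.55
tool_pos: [0.6316, 0.012, 0.0898]
tcp_rot: [-1.176, -1.265, 1.262]
wrist_force: [0.4, 0.8, -1.8]
width: 0.621
```

```bash
python3 - <<'E'
from h import *
plan(.631,.009,.0655,94.0)
E
```

```text
t 35.55 tcp [0.6316 0.012  0.0898] x [-0.073  0.997 -0.001] z [-0.997 -0.073 -0.003] w 0.621 q6 [-0.02  0.32  1.84 -0.    0.98 -1.66] F [ 0.4  0.8 -1.8]
ang 94.21 turn rotvec [ 0.0029  0.0036 -0.0007] shift: now-frame [-0.0029  0.0243  0.0009] after-turn [-0.003   0.0243  0.0008]
```

Request:
{"method": "jog_arm", "body": {"increments": [[-0.0025,0.007,0.0005,0.002,0.003,0,0.4],[0,0.008,0,0,0,0,0.4],[0,0.005,0,0,0,0,0.4],[0,0,0,0,0,0,0.4],[0,0,0,0,0,0,0.4]]}}

```text
time: 36.17
tool_pos: [0.6326, 0.0092, 0.0704]
tcp_rot: [-1.179, -1.263, 1.26]
wrist_force: [-0.6, -0.3, -2.4]
width: 0.623
```

```bash
python3 - <<'E'
from h import *
plan(.631,.009,.0655,94.0)
E
```

```text
t 36.17 tcp [0.6326 0.0092 0.0704] x [-0.07   0.998 -0.001] z [-0.998 -0.07  -0.004] w 0.623 q6 [-0.02  0.34  1.85 -0.    0.95 -1.66] F [-0.6 -0.3 -2.4]
ang 94.02 turn rotvec [ 0.0039  0.0003 -0.001 ] shift: now-frame [-0.0001  0.0049  0.0017] after-turn [-0.0001  0.0049  0.0017]
```

Request:
{"method": "jog_arm", "body": {"increments": [[0,0.003,0.0014,0.003,0,0,0.4],[0,0.001,0,0,0,0,0.4],[0,0,0,0,0,0,0.4],[0,0.001,0,0,0,0,0.4]]}}

```text
time: 36.67
tool_pos: [0.6316, 0.0091, 0.0656]
tcp_rot: [-1.177, -1.261, 1.261]
wrist_force: [0.0, -0.3, -2.2]
width: 0.618
```

```bash
python3 - <<'E'
from h import *
plan(.631,.009,.0655,94.0)
E
```

```text
t 36.67 tcp [0.6316 0.0091 0.0656] x [-0.07   0.998 -0.001] z [-0.998 -0.07  -0.002] w 0.618 q6 [-0.02  0.35  1.85 -0.    0.94 -1.66] F [ 0.  -0.3 -2.2]
ang 94.02 turn rotvec [ 0.0016  0.0003 -0.0011] shift: now-frame [-0.0001  0.0001  0.0006] after-turn [-0.0001  0.0001  0.0006]
```

Release, rise, and retreat toward the robot so the wrist sees all three.

Request:
{"method": "jog_arm", "body": {"increments": [[0,0.001,0,0,0,0,0.4],[0,0,0,0,0,0,0.7],[0,0,0,0,0,0,0.8],[0,0,0,0,0,0,0.8],[0,0,0,0,0,0,0.8],[0,-0.01,0,0,0,0,0.8],[0,-0.03,0,0,0,0,0.8],[0,-0.03,0,0,0,0,0.8],[0,-0.03,0,0,0,0,1],[0,-0.02,0,0,0,0,1]]}}

```text
time: 37.92
tool_pos: [0.6312, 0.0092, 0.1899]
tcp_rot: [-1.177, -1.261, 1.261]
wrist_force: [0.1, 0.1, 0.0]
width: 0.998
```

Request:
{"method": "jog_arm", "body": {"increments": [[0,0,0.03,0,0,0,1],[0,0,0.035,0,0,0,1],[0,0,0.03,0,0,0,1],[0,0,0,0,0,0,1],[0,0,0,0,0,0,1]]}}

```text
time: 38.55
tool_pos: [0.5371, 0.0024, 0.1945]
tcp_rot: [-1.184, -1.267, 1.257]
wrist_force: [0.3, -0.1, 0.8]
width: 1.0
```

```bash
cat >> h.py <<'E'
def knob(p,g=(.46,-.095)):
    c=cloud(p); h=cv2.cvtColor(p["img"],cv2.COLOR_BGR2HSV).astype(int)
    m=((h[...,0]<8)|(h[...,0]>172))&(h[...,1]>150)&(h[...,2]>50)&(np.hypot(c[...,0]-g[0],c[...,1]-g[1])<.06)&(c[...,2]>.02)
    q=c[m]; print("knob n",len(q),"x",np.round(np.percentile(q[:,0],[2,98]),4),"y",np.round(np.percentile(q[:,1],[2,50,98]),4),"z",np.round(np.percentile(q[:,2],[2,98]),4))
E
python3 - <<'E'
from h import *
p=read_camera("wrist"); cv2.imwrite("pics/w6.png",p["img"]); st()
for g in [(.6247,.1037),(.6315,.009),(.638,-.0857)]: held(p,.03,g)
knob(p); knob(read_camera("top"))
E
```

```text
t 38.6 tcp [0.5371 0.0024 0.1943] x [-0.07   0.998 -0.002] z [-0.997 -0.07  -0.009] w 0.996 q6 [-0.04  0.04  1.96 -0.    1.14 -1.68] F [ 0.1  0.3 -0.8]
elbow rect [8.5 3.5] mid [0.6478 0.1015] axis-> [0.6389 0.0982] yaw 20.67
elbow rect [32.5  9.8] mid [0.6403 0.0097] axis-> [0.6309 0.0091] yaw 3.93Traceback (most recent call last):
  File "<stdin>", line 3, in <module>
  File "h.py", line 74, in held
    n,l,s,_=cv2.connectedComponentsWithStats(m.astype(np.uint8)); k=1+s[1:,4].argmax(); q=np.argwhere(l==k)
                                                                      ~~~~~~~~~~~~~~^^
ValueError: attempt to get argmax of an empty sequence
```

View pics/w6.png

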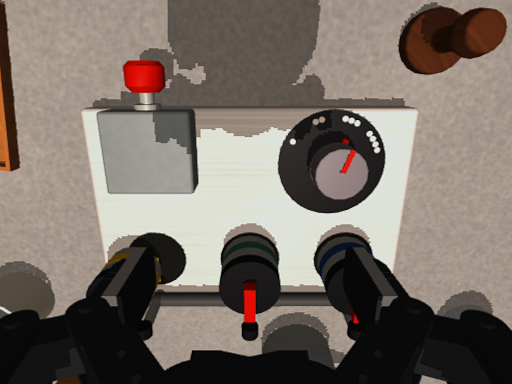

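```bash
python3 - <<'E'
from h import *
p=read_camera("wrist"); q=read_camera("top"); knob(p); knob(q)
disc(p,.08,(.65,-.115),.045); disc(q,.08,(.65,-.115),.045)
t=tins(q,[(.6247,.1037),(.6315,.009),(.645,-.12)],base=.03); show(t)
cv2.imwrite("pics/r7.png",rect(q,.09,.5,.75,-.22,.18,.0006))
E
```

```text
knob n 1210 x [0.4507 0.4734] y [-0.1007 -0.0844 -0.0728] z [0.0451 0.0593]
knob n 47 x [0.4494 0.4686] y [-0.0942 -0.0842 -0.0752] z [0.0464 0.0612]
disc 654.4 -103.2 r 31.8 mean [ 0.645  -0.1155  0.0803] 202
disc 651.7 -108.9 r 26.9 mean [ 0.6628 -0.1132  0.0807] 47h.py:33: RuntimeWarning: Mean of empty slice.
  e=pe[red&near&(c[...,2]>base+.03)][:,:2]; em=e.mean(0); w,V=np.linalg.eigh(np.cov(e.T)); a=V[:,1]
  ret = um.true_divide(
  avg = a.mean(axis, **keepdims_kw)
h.py:33: RuntimeWarning: Degrees of freedom <= 0 for slice
  e=pe[red&near&(c[...,2]>base+.03)][:,:2]; em=e.mean(0); w,V=np.linalg.eigh(np.cov(e.T)); a=V[:,1]
  c *= np.true_divide(1, fact)
  c *= np.true_divide(1, fact)
Traceback (most recent call last):
  File "h.py", line 34, in tins
    s=(e-em)@a; h=(np.percentile(s,99)-np.percentile(s,1))/2
                   ~~~~~~~~~~~~~^^^^^^
IndexError: index -1 is out of bounds for axis 0 with size 0
```

Request:
{"method": "jog_arm", "body": {"increments": [[-0.03,0,-0.012,0.005,0,0,1],[-0.03,0,-0.012,0,0,0,1],[-0.03,0,-0.012,0,0,0,1],[-0.025,0,0,0,0,0,1],[0,0,0,0,0,0,1],[0,0,0,0,0,0,1]]}}

```text
time: 39.45
tool_pos: [0.5871, -0.1121, 0.1929]
tcp_rot: [-1.177, -1.264, 1.261]
wrist_force: [0.2, 0.4, -0.5]
width: 1.002
```

```bash
python3 - <<'E'
from h import *
p=read_camera("wrist"); s=st(); cv2.imwrite("pics/w7.png",p["img"])
disc(p,.08,(.645,-.12),.04)
for r in spotter.spot_point(p,"tin2")[:3]: print(r["p"],r["location"],xyz(p,*r["location"],.03))
for r in spotter.spot_point(p,"tin2_tip")[:3]: print(r["p"],r["location"],xyz(p,*r["location"],.086))
E
```

```text
t 39.5 tcp [ 0.587 -0.112  0.193] x [-0.072  0.997 -0.001] z [-0.997 -0.072 -0.003] w 1.0 q6 [-0.23  0.15  1.83  0.    1.15 -1.87] F [ 0.8 -0.4  0.6]
disc 651.7 -107.2 r 27.4 mean [ 0.6484 -0.1079  0.0802] 2574
0.9 [470.1, 225.2] [0.62668983 0.10675189 0.03      ]
0.57 [371.6, 225.1] [0.6335703  0.01091979 0.03      ]
0.55 [248.6, 236.7] [ 0.65480696 -0.10791628  0.03      ]
0.89 [249.0, 295.5] [ 0.68185877 -0.10548274  0.086     ]
```

View pics/w7.png

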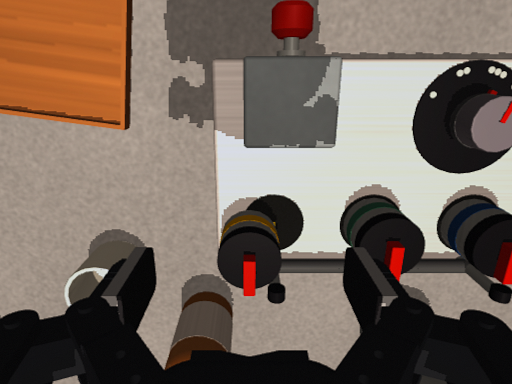

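```bash
python3 - <<'E'
from h import *
p=read_camera("wrist"); held(p,.03,(.652,-.107)); held(p,.03,(.631,.009)); disc(p,.08,(.652,-.107),.032)
for r in spotter.spot_point(p,"syrup")[:1]: print(r["p"],xyz(p,*r["location"],0))
c=cloud(p); m=(c[...,0]>.69)&(c[...,0]<.8)&(abs(c[...,1]+.14)<.05)&(c[...,2]>.06)&(c[...,2]<.16); print(c[m].min(0),c[m].max(0))
plan(.647,-.107,.065,94.1)
E
```

```text
elbow rect [32.3  9.8] mid [ 0.6615 -0.1071] axis-> [ 0.652  -0.1077] yaw 4.13
elbow rect [29.4  9.6] mid [0.6366 0.0094] axis-> [0.6273 0.0078] yaw 9.8
disc 653.3 -105.4 r 29.7 mean [ 0.649  -0.1074  0.0802] 2640
0.73 [ 0.77034314 -0.14604766  0.        ]
[ 0.73892    -0.17766979  0.06001064] [ 0.76764827 -0.11782893  0.0983214 ]
t 39.7 tcp [ 0.5867 -0.1117  0.1933] x [-0.073  0.997 -0.001] z [-0.997 -0.073 -0.004] w 1.001 q6 [-0.23  0.15  1.83  0.    1.15 -1.87] F [ 0.6 -0.5  1.1]
ang 94.21 turn rotvec [ 0.0037  0.0019 -0.001 ] shift: now-frame [ 0.0004  0.1285 -0.06  ] after-turn [ 0.0004  0.1283 -0.0604]
```

Request:
{"method": "jog_arm", "body": {"increments": [[0,0,-0.02,0.003,0.001,0,1],[0,0,-0.02,0,0,0,1],[0,0.01,-0.013,0,0,0,1],[0,0.02,0,0,0,0,1],[0,0.015,0,0,0,0,1],[0,0,0,0,0,0,1],[0,0,0,0,0,0,1]]}}

```text
time: 40.58
tool_pos: [0.6375, -0.1052, 0.1436]
tcp_rot: [-1.17, -1.261, 1.266]
wrist_force: [0.5, -0.5, 0.5]
width: 1.003
```

```bash
python3 - <<'E'
from h import *
plan(.647,-.108,.065,94.1)
E
```

```text
t 40.58 tcp [ 0.6375 -0.1052  0.1436] x [-0.075  0.997  0.   ] z [-0.997 -0.075  0.004] w 1.003 q6 [-0.2   0.29  1.76 -0.    1.09 -1.85] F [ 0.5 -0.5  0.5]
ang 94.29 turn rotvec [-0.0041  0.0034  0.0002] shift: now-frame [-0.0036  0.0785 -0.0095] after-turn [-0.0035  0.0786 -0.0092]
```

Request:
{"method": "jog_arm", "body": {"increments": [[-0.003,0.01,-0.0075,-0.004,0.003,0,1],[0,0.018,0,0,0,0,1],[0,0.018,0,0,0,0,1],[0,0.01,0,0,0,0,1],[0,0,0,0,0,0,1],[0,0,0,0,0,0,1]]}}

```text
time: 41.32
tool_pos: [0.6456, -0.1081, 0.0836]
tcp_rot: [-1.175, -1.262, 1.261]
wrist_force: [0.0, 0.6, 0.2]
width: 0.999
```

```bash
python3 - <<'E'
from h import *
plan(.647,-.108,.065,94.1)
E
```

```text
t 41.33 tcp [ 0.6456 -0.1081  0.0836] x [-0.071  0.997  0.   ] z [-0.997 -0.071 -0.   ] w 0.999 q6 [-0.2   0.36  1.79  0.    0.99 -1.85] F [0.  0.6 0.2]
ang 94.08 turn rotvec [ 0.0002 -0.0003  0.0002] shift: now-frame [-0.      0.0186 -0.0014] after-turn [-0.      0.0186 -0.0014]
```

Request:
{"method": "jog_arm", "body": {"increments": [[0,0.008,-0.001,0,0,0,1],[0,0.006,0,0,0,0,1],[0,0.002,0,0,0,0,1],[0,0,0,0,0,0,0.6],[0,0,0,0,0,0,0.4],[0,0,0,0,0,0,0.4],[0,0,0,0,0,0,0.4],[0,0,0,0,0,0,0.4]]}}

```text
time: 42.32
tool_pos: [0.6479, -0.1081, 0.0684]
tcp_rot: [-1.177, -1.264, 1.26]
wrist_force: [0.6, 1.0, -1.1]
width: 0.621
```

```bash
python3 - <<'E'
from h import *
st()
p=read_camera("wrist"); held(p,.03,(.652,-.107))
E
```

```text
t 42.33 tcp [ 0.6479 -0.1081  0.0684] x [-0.071  0.997 -0.001] z [-0.997 -0.071 -0.003] w 0.621 q6 [-0.2   0.38  1.8   0.    0.96 -1.85] F [ 0.6  1.  -1.1]
elbow rect [29.8  9.8] mid [ 0.6605 -0.1071] axis-> [ 0.6511 -0.1078] yaw 4.22
```

Request:
{"method": "jog_arm", "body": {"increments": [[0,-0.02,0,0,0,0,0.4],[0,-0.025,0,0,0,0,0.4],[0,0,0,0,0,0,0.4],[0.01,0,0.006,0,0,0,0.4],[0.01,0,0.005,0,0,0,0.4],[0,0,0,0,0,0,0.4],[0,0,0,0,0,0,0.4]]}}

```text
time: 43.25
tool_pos: [0.6316, -0.0866, 0.1133]
tcp_rot: [-1.172, -1.261, 1.262]
wrist_force: [0.2, -0.2, -2.2]
width: 0.617
```

```bash
python3 - <<'E'
from h import *
p=read_camera("wrist");s=readout.read_state()
plan(.6336,-.086,.0685,94.0); held(p,s["tool_pos"][2]-.0384,s["tool_pos"])
E
```

```text
t 43.3 tcp [ 0.6315 -0.0866  0.1132] x [-0.072  0.997  0.001] z [-0.997 -0.072  0.003] w 0.617 q6 [-0.18  0.3   1.81  0.    1.03 -1.82] F [-0.4 -0.  -1.6]
ang 94.11 turn rotvec [-0.0027  0.0019  0.0012] shift: now-frame [ 0.0004  0.0447 -0.0022] after-turn [ 0.0004  0.0447 -0.0021]
elbow rect [29.6  9.8] mid [ 0.6444 -0.0857] axis-> [ 0.6349 -0.0864] yaw 4.17
```

Request:
{"method": "jog_arm", "body": {"increments": [[0,0.014,-0.0015,-0.002,0,0,0.4],[0,0.014,0,0,0,0,0.4],[0,0.006,0,0,0,0,0.4],[0,0,0,0,0,0,0.4],[0,0,0,0,0,0,0.4]]}}

```text
time: 43.92
tool_pos: [0.6324, -0.0869, 0.0749]
tcp_rot: [-1.171, -1.26, 1.262]
wrist_force: [0.0, -0.1, -1.4]
width: 0.614
```

```bash
python3 - <<'E'
from h import *
plan(.6332,-.086,.0685,94.0)
E
```

```text
t 43.92 tcp [ 0.6324 -0.0869  0.0749] x [-0.071  0.997  0.002] z [-0.997 -0.071  0.003] w 0.614 q6 [-0.18  0.35  1.83  0.    0.97 -1.82] F [ 0.  -0.1 -1.4]
ang 94.07 turn rotvec [-0.0031  0.0012  0.0018] shift: now-frame [ 0.0008  0.0064 -0.0009] after-turn [ 0.0008  0.0064 -0.0009]
```

Request:
{"method": "jog_arm", "body": {"increments": [[0.0007,0.003,-0.0007,-0.003,0,0,0.4],[0,0.002,0,0,0,0,0.4],[0,0.0015,0,0,0,0,0.4],[0,0,0,0,0,0,0.4]]}}

```text
time: 44.42
tool_pos: [0.634, -0.0862, 0.0693]
tcp_rot: [-1.175, -1.264, 1.259]
wrist_force: [-0.6, -0.1, -2.5]
width: 0.618
```

```bash
python3 - <<'E'
from h import *
plan(.6332,-.086,.0685,94.0)
E
```

```text
t 44.42 tcp [ 0.634  -0.0862  0.0693] x [-0.071  0.997  0.001] z [-0.997 -0.071 -0.002] w 0.618 q6 [-0.18  0.35  1.83  0.    0.95 -1.82] F [-0.6 -0.1 -2.5]
ang 94.07 turn rotvec [0.0023 0.0012 0.0012] shift: now-frame [0.0003 0.0008 0.0008] after-turn [0.0003 0.0008 0.0008]
```

Request:
{"method": "jog_arm", "body": {"increments": [[0,0.001,0,0,0,0,0.4],[0,0,0,0,0,0,0.7],[0,0,0,0,0,0,0.8],[0,0,0,0,0,0,0.8],[0,0,0,0,0,0,0.8],[0,-0.01,0,0,0,0,0.8],[0,-0.03,0,0,0,0,0.8],[0,-0.03,0,0,0,0,0.8],[0,-0.03,0,0,0,0,1],[0,0,0,0,0,0,1]]}}

```text
time: 45.68
tool_pos: [0.6355, -0.0867, 0.1757]
tcp_rot: [-1.18, -1.267, 1.258]
wrist_force: [-0.1, -1.0, 0.4]
width: 0.999
```

```bash
python3 - <<'E'
from h import *
p=read_camera("wrist"); held(p,.03,(.638,-.0857)); pads(rect(p,.03,.45,.72,-.2,.2),.72,.2,[(.632,.009)])
plan(.4615,-.0866,.15,94.1)
E
```

```text
elbow rect [32.6  9.8] mid [ 0.6474 -0.0852] axis-> [ 0.638  -0.0858] yaw 3.98
pad [0.6316 0.0096 0.0302] n 142 med res 0.0004
t 45.73 tcp [ 0.6343 -0.0865  0.1738] x [-0.071  0.997  0.001] z [-0.997 -0.071 -0.004] w 1.0 q6 [-0.18  0.25  1.76  0.    1.13 -1.82] F [-0.1 -0.6 -0.5]
ang 94.07 turn rotvec [ 0.0042 -0.0005  0.0007] shift: now-frame [0.0121 0.023  0.1725] after-turn [0.0122 0.0238 0.1724]
```

Request:
{"method": "jog_arm", "body": {"increments": [[0.002,0,0.028,0,0,0,1],[0.002,0,0.028,0,0,0,1],[0.002,0,0.028,0,0,0,1],[0.002,0,0.028,0,0,0,1],[0.002,0,0.025,0,0,0,1],[0,0,0.01,0,0,0,1],[0,0,0,0,0,0,1],[0,0,0,0,0,0,1]]}}

```text
time: 46.72
tool_pos: [0.4776, -0.0857, 0.1642]
tcp_rot: [-1.164, -1.256, 1.263]
wrist_force: [0.1, 0.1, -0.5]
width: 0.999
```

```bash
python3 - <<'E'
from h import *
p=read_camera("wrist"); q=read_camera("top"); knob(p); plan(.4615,-.0866,.045,94.1); cv2.imwrite("pics/w8.png",p["img"])
cv2.imwrite("pics/r8.png",rect(q,.09,.45,.75,-.22,.18,.0006))
g=[(.6247,.1037),(.6315,.009),(.638,-.0857)]
for a in g:
  try: held(q,.03,a,.0005)
  except Exception as e: print(e)
E
```

```text
knob n 1248 x [0.4496 0.4731] y [-0.1029 -0.0888 -0.0747] z [0.0394 0.0594]
t 46.83 tcp [ 0.4778 -0.0857  0.1642] x [-0.071  0.997  0.005] z [-0.997 -0.071  0.009] w 1.001 q6 [-0.23 -0.02  2.08  0.    1.1  -1.87] F [-0.5 -0.4  0.3]
ang 94.08 turn rotvec [-0.0094 -0.0003  0.0048] shift: now-frame [-0.0003  0.1194  0.0152] after-turn [0.0003 0.1192 0.0163]
attempt to get argmax of an empty sequence
attempt to get argmax of an empty sequence
elbow rect [0.5 0. ] mid [ 0.6417 -0.0862] axis-> [ 0.6322 -0.0862] yaw 0.0
```

View pics/w8.png

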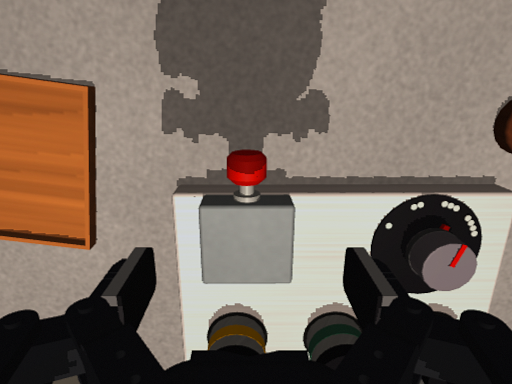

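Request:
{"method": "jog_arm", "body": {"increments": [[-0.0025,0.01,0.014,-0.008,0,0.004,1],[0,0.025,0,0,0,0,1],[0,0.025,0,0,0,0,1],[0,0.015,0,0,0,0,1],[0,0,0,0,0,0,1],[0,0,0,0,0,0,1]]}}

```text
time: 47.58
tool_pos: [0.4693, -0.0899, 0.0896]
tcp_rot: [-1.178, -1.265, 1.261]
wrist_force: [-0.6, 0.3, -0.2]
width: 1.003
```

```bash
python3 - <<'E'
from h import *
plan(.4595,-.0886,.045,94.1)
E
```

```text
t 47.58 tcp [ 0.4693 -0.0899  0.0896] x [-0.072  0.997 -0.001] z [-0.997 -0.072 -0.004] w 1.003 q6 [-0.24  0.04  2.17  0.    0.92 -1.89] F [-0.6  0.3 -0.2]
ang 94.14 turn rotvec [ 0.0044  0.0007 -0.001 ] shift: now-frame [0.0021 0.0445 0.0098] after-turn [0.002  0.0446 0.0096]
```

Request:
{"method": "jog_arm", "body": {"increments": [[0.0015,0.01,0.008,0.004,0,0,1],[0,0.015,0,0,0,0,1],[0,0.01,0,0,0,0,1],[0,0.004,0,0,0,0,1],[0,0,0,0,0,0,1]]}}

```text
time: 48.2
tool_pos: [0.4616, -0.0892, 0.0491]
tcp_rot: [-1.177, -1.263, 1.262]
wrist_force: [0.6, -0.4, -0.6]
width: 1.002
```

```bash
python3 - <<'E'
from h import *
plan(.4595,-.0886,.045,94.1)
E
```

```text
t 48.2 tcp [ 0.4616 -0.0892  0.0491] x [-0.072  0.997 -0.002] z [-0.997 -0.072 -0.002] w 1.002 q6 [-0.24  0.09  2.21 -0.    0.84 -1.89] F [ 0.6 -0.4 -0.6]
ang 94.14 turn rotvec [ 0.0023  0.0007 -0.0017] shift: now-frame [0.0008 0.0041 0.0021] after-turn [0.0008 0.0041 0.0021]
```

Request:
{"method": "jog_arm", "body": {"increments": [[0.0006,0.004,0.0015,0,0,0,1],[0,0,0,0,0,0,0.5],[0,0,0,0,0,0,0.2],[0,0,0,0,0,0,0.2],[0,0,0,0,0,0,0.2],[0,0,0,0,0,0,0.2],[0,0,0,0,0,0,0.2]], "force": 50}}

```text
time: 49.08
tool_pos: [0.461, -0.0886, 0.046]
tcp_rot: [-1.179, -1.264, 1.261]
wrist_force: [0.1, 1.1, 0.1]
width: 0.353
```

```bash
python3 - <<'E'
from h import *
st()
q=read_camera("side"); knob(q); g=[(.6247,.1037),(.6315,.009),(.638,-.0857)]
for a in g:
  try: held(q,.03,a,.0005)
  except Exception as e: print(e)
E
```

```text
t 49.08 tcp [ 0.461  -0.0886  0.046 ] x [-0.072  0.997 -0.002] z [-0.997 -0.072 -0.004] w 0.353 q6 [-0.24  0.1   2.21 -0.    0.83 -1.89] F [0.1 1.1 0.1]
knob n 90 x [0.4481 0.4742] y [-0.1247 -0.0923 -0.0753] z [0.0368 0.2888]
attempt to get argmax of an empty sequence
elbow rect [18.   9.5] mid [0.6495 0.0072] axis-> [0.6418 0.0018] yaw 34.93
elbow rect [36.5 12.8] mid [ 0.6466 -0.0874] axis-> [ 0.6371 -0.0884] yaw 5.7
```

Request:
{"method": "jog_arm", "body": {"increments": [[0,0,0.007,0,0,0,0.2],[0,0,0.007,0,0,0,0.2],[0,0,0.005,0,0,0,0.2],[0,0,0,0,0,0,0.2]]}}

```text
time: 49.62
tool_pos: [0.4426, -0.0899, 0.0459]
tcp_rot: [-1.181, -1.267, 1.259]
wrist_force: [-2.7, -0.1, 3.3]
width: 0.357
```

```bash
python3 - <<'E'
from h import *
st()
E
```

```text
t 49.62 tcp [ 0.4426 -0.0899  0.0459] x [-0.072  0.997 -0.002] z [-0.997 -0.072 -0.008] w 0.357 q6 [-0.26  0.06  2.25  0.    0.82 -1.9 ] F [-2.7 -0.1  3.3]
```

Request:
{"method": "jog_arm", "body": {"increments": [[0,0,0.002,0,0,0,0.2],[0,0,0,0,0,0,0.2],[0,0,0,0,0,0,0.2],[0,0,0,0,0,0,0.2],[0,0,0,0,0,0,0.2],[0,0,0,0,0,0,0.2],[0,0,0,0,0,0,0.2],[0,0,0,0,0,0,0.2],[0,0,0,0,0,0,0.2],[0,0,0,0,0,0,0.2]]}}

```text
time: 50.88
tool_pos: [0.4406, -0.09, 0.0459]
tcp_rot: [-1.182, -1.267, 1.259]
wrist_force: [-1.4, 0.1, 1.0]
width: 0.356
```

```bash
python3 - <<'E'
from h import *
st(); p=read_camera("side"); knob(p); cv2.imwrite("pics/s9.png",cv2.resize(p["img"][120:300,180:400],(792,648))[:600])
E
```

```text
t 50.88 tcp [ 0.4406 -0.09    0.0459] x [-0.072  0.997 -0.002] z [-0.997 -0.072 -0.008] w 0.356 q6 [-0.26  0.06  2.25  0.    0.82 -1.9 ] F [-1.4  0.1  1. ]
knob n 87 x [0.4267 0.4562] y [-0.1226 -0.0933 -0.0764] z [0.0392 0.2824]
```

Request:
{"method": "jog_arm", "body": {"increments": [[0,0,0,0,0,0,0.2],[0,0,0,0,0,0,0.2],[0,0,0,0,0,0,0.2],[0,0,0,0,0,0,0.2],[0,0,0,0,0,0,0.2],[0,0,0,0,0,0,0.2],[0,0,0,0,0,0,0.2],[0,0,0,0,0,0,0.2],[0,0,0,0,0,0,0.2],[0,0,0,0,0,0,0.2]]}}

```text
time: 52.18
tool_pos: [0.4406, -0.09, 0.0459]
tcp_rot: [-1.182, -1.267, 1.259]
wrist_force: [0.2, 0.5, 2.3]
width: 0.352
```

View pics/s9.png

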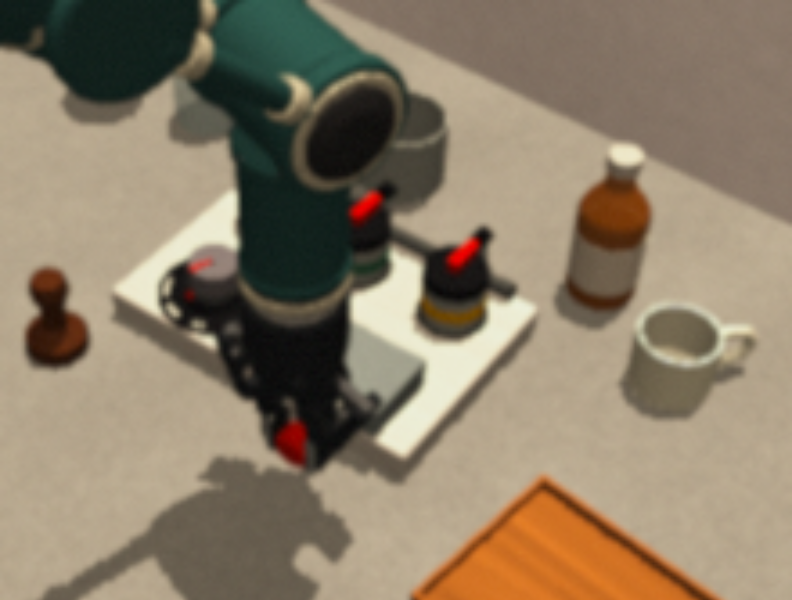

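Request:
{"method": "jog_arm", "body": {"increments": [[0,0,0,0,0,0,0.2],[0,0,0,0,0,0,0.2],[0,0,-0.007,0,0,0,0.2],[0,0,-0.007,0,0,0,0.2],[0,0,-0.006,0,0,0,0.2],[0,0,0,0,0,0,0.2]]}}

```text
time: 52.92
tool_pos: [0.4597, -0.0887, 0.046]
tcp_rot: [-1.179, -1.265, 1.261]
wrist_force: [2.0, 2.1, -2.2]
width: 0.356
```

```bash
python3 - <<'E'
from h import *
st()
E
```

```text
t 52.92 tcp [ 0.4597 -0.0887  0.046 ] x [-0.072  0.997 -0.002] z [-0.997 -0.072 -0.005] w 0.356 q6 [-0.24  0.09  2.21 -0.    0.83 -1.89] F [ 2.   2.1 -2.2]
```

Request:
{"method": "jog_arm", "body": {"increments": [[0,0,-0.002,0,0,0,0.2],[0,0,0,0,0,0,0.2],[0,0,0,0,0,0,1],[0,0,0,0,0,0,1],[0,0,0,0,0,0,1],[0,0,0,0,0,0,1],[0,-0.03,0,0,0,0,1],[0,-0.04,0,0,0,0,1],[0,-0.04,0,0,0,0,1],[0,-0.02,0,0,0,0,1]]}}

```text
time: 54.18
tool_pos: [0.458, -0.0884, 0.1769]
tcp_rot: [-1.172, -1.259, 1.265]
wrist_force: [1.3, -0.3, -0.5]
width: 1.0
```

```bash
python3 - <<'E'
from h import *
p=read_camera("wrist"); knob(p); plan(.638,-.0858,.067,94.1)
q=read_camera("top")
c=cloud(q)
h=cv2.cvtColor(q["img"],cv2.COLOR_BGR2HSV); m=(h[...,0]>4)&(h[...,0]<20)&(h[...,1]>110)&(c[...,1]<-.2)&(abs(c[...,0]-.47)<.13)&(c[...,2]<.03)
n,l,s,_=cv2.connectedComponentsWithStats(m.astype(np.uint8)); k=1+s[1:,4].argmax(); v,u=np.nonzero(l==k)
P=np.array([xyz(q,a,b,.01)[:2] for a,b in zip(u,v)])*1000; print("tray",cv2.minAreaRect(P.astype(np.float32)))
E
```

```text
knob n 1112 x [0.45   0.4732] y [-0.1028 -0.0886 -0.0741] z [0.0378 0.0593]
t 54.23 tcp [ 0.4593 -0.0887  0.1791] x [-0.073  0.997 -0.002] z [-0.997 -0.073  0.   ] w 0.996 q6 [-0.24 -0.08  2.1  -0.    1.12 -1.89] F [1.  0.6 1.9]
ang 94.16 turn rotvec [-0.0004  0.0011 -0.0019] shift: now-frame [-0.0099  0.1121 -0.1785] after-turn [-0.0099  0.1121 -0.1784]
tray ((475.47137451171875, -352.918701171875), (251.11322021484375, 151.0577850341797), 86.47268676757812)
```

Request:
{"method": "jog_arm", "body": {"increments": [[-0.002,0,-0.03,0,0,0,1],[-0.002,0,-0.03,0,0,0,1],[-0.002,0,-0.03,0,0,0,1],[-0.002,0,-0.03,0,0,0,1],[-0.001,0,-0.025,0,0,0,1],[0,0,-0.015,0,0,0,1],[0,0,0,0,0,0,1],[0,0,0,0,0,0,1]]}}

```text
time: 55.28
tool_pos: [0.617, -0.085, 0.1647]
tcp_rot: [-1.161, -1.25, 1.269]
wrist_force: [0.0, 0.2, 0.2]
width: 0.996
```

```bash
python3 - <<'E'
from h import *
p=read_camera("wrist"); held(p,.03,(.638,-.0857)); plan(.638,-.0858,.067,94.1)
E
```

```text
elbow rect [32.4  9.7] mid [ 0.648  -0.0853] axis-> [ 0.6385 -0.086 ] yaw 4.16
t 55.33 tcp [ 0.617  -0.085   0.1648] x [-0.072  0.997  0.002] z [-0.997 -0.072  0.016] w 1.0 q6 [-0.18  0.24  1.79 -0.    1.13 -1.82] F [0.5 0.3 0.1]
ang 94.14 turn rotvec [-0.0164  0.0007  0.0019] shift: now-frame [-0.0025  0.0974 -0.0225] after-turn [-0.0023  0.0978 -0.0209]
```

Request:
{"method": "jog_arm", "body": {"increments": [[-0.002,0,-0.011,-0.014,0,0,0.85],[0,0.01,-0.006,0,0,0,0.85],[0,0.02,0,0,0,0,0.85],[0,0.02,0,0,0,0,0.85],[0,0.01,0,0,0,0,0.85],[0,0,0,0,0,0,0.85],[0,0,0,0,0,0,0.85]]}}

```text
time: 56.2
tool_pos: [0.6325, -0.0857, 0.0989]
tcp_rot: [-1.169, -1.26, 1.262]
wrist_force: [0.0, 0.1, 0.5]
width: 0.852
```

```bash
python3 - <<'E'
from h import *
plan(.638,-.0858,.067,94.1)
E
```

```text
t 56.2 tcp [ 0.6325 -0.0857  0.0989] x [-0.072  0.997  0.003] z [-0.997 -0.072  0.004] w 0.852 q6 [-0.17  0.32  1.81  0.    1.01 -1.82] F [0.  0.1 0.5]
ang 94.11 turn rotvec [-0.0045  0.0002  0.0025] shift: now-frame [-0.0006  0.0319 -0.0056] after-turn [-0.0005  0.0319 -0.0055]
```

Descend and grip (offset of a few mm along the pads is fine), then lift and turn.

Request:
{"method": "jog_arm", "body": {"increments": [[0,0.01,-0.004,-0.004,0,0.002,0.85],[0,0.012,0,0,0,0,0.85],[0,0.006,0,0,0,0,0.85],[0,0,0,0,0,0,0.6],[0,0,0,0,0,0,0.4],[0,0,0,0,0,0,0.4],[0,0,0,0,0,0,0.4],[0,0,0,0,0,0,0.4]], "force": 40}}

```text
time: 57.2
tool_pos: [0.638, -0.0856, 0.0706]
tcp_rot: [-1.177, -1.264, 1.261]
wrist_force: [-0.2, 0.2, -1.5]
width: 0.618
```

```bash
python3 - <<'E'
from h import *
st()
E
```

```text
t 57.2 tcp [ 0.638  -0.0856  0.0706] x [-0.072  0.997 -0.   ] z [-0.997 -0.072 -0.003] w 0.618 q6 [-0.17  0.36  1.82  0.    0.95 -1.81] F [-0.2  0.2 -1.5]
```

Request:
{"method": "jog_arm", "body": {"increments": [[0,-0.03,0,0,0,0,0.4],[0,-0.03,0,0,0,0,0.4],[0,-0.03,0,0,0.09,0,0.4],[0,-0.02,0,0,0.09,0,0.4],[0,0,0,0,0,0,0.4],[0,0,0,0,0,0,0.4]]}}

```text
time: 57.95
tool_pos: [0.6341, -0.0848, 0.1789]
tcp_rot: [-1.254, -1.123, 1.129]
wrist_force: [0.1, 0.3, -3.3]
width: 0.617
```

```bash
python3 - <<'E'
from h import *
plan(.507,-.41,.15,86.5)
E
```

```text
t 57.95 tcp [ 0.6341 -0.0848  0.1789] x [0.111 0.994 0.001] z [-0.994  0.111  0.006] w 0.617 q6 [-0.17  0.25  1.75  0.    1.15 -1.63] F [ 0.1  0.3 -3.3]
ang 83.63 turn rotvec [-0.0061 -0.0502  0.0011] shift: now-frame [-0.3373  0.0292  0.0901] after-turn [-0.3324  0.0289  0.107 ]
```

Request:
{"method": "jog_arm", "body": {"increments": [[-0.037,0,0.01,0,0,0,0.4],[-0.037,0,0.01,0,0,0,0.4],[-0.037,0,0.01,0,0,0,0.4],[-0.037,0,0.01,0,0,0,0.4],[-0.037,0,0.01,0,0,0,0.4],[-0.037,0,0.01,0,0,0,0.4],[-0.037,0,0.01,0,0,0,0.4],[-0.037,0,0.01,0,0,0,0.4],[-0.03,0,0.01,0,0,0,0.4],[0,0,0,0,0,0,0.4]]}}

```text
time: 59.2
tool_pos: [0.4982, -0.4036, 0.1591]
tcp_rot: [-1.22, -1.123, 1.142]
wrist_force: [0.3, -0.5, -2.5]
width: 0.616
```

```bash
python3 - <<'E'
from h import *
plan(.507,-.41,.0465,86.5)
E
```

```text
t 59.2 tcp [ 0.4982 -0.4036  0.1591] x [0.096 0.995 0.013] z [-0.995  0.096  0.031] w 0.616 q6 [-0.72  0.28  1.74 -0.01  1.15 -2.19] F [ 0.3 -0.5 -2.5]
ang 84.49 turn rotvec [-0.0309 -0.035   0.0131] shift: now-frame [-0.007   0.1122 -0.0129] after-turn [-0.0059  0.1126 -0.0092]
```

Request:
{"method": "jog_arm", "body": {"increments": [[-0.005,0.01,-0.008,-0.026,0,0.011,0.4],[0,0.025,0,0,0,0,0.4],[0,0.025,0,0,0,0,0.4],[0,0.012,0,0,0,0,0.4],[0,0,0,0,0,0,0.4],[0,0,0,0,0,0,0.4]]}}

```text
time: 59.95
tool_pos: [0.5045, -0.4037, 0.0797]
tcp_rot: [-1.237, -1.139, 1.14]
wrist_force: [0.0, 0.5, -2.1]
width: 0.617
```

```bash
python3 - <<'E'
from h import *
plan(.507,-.41,.0465,84.5)
E
```

```text
t 59.95 tcp [ 0.5045 -0.4037  0.0797] x [0.091 0.996 0.008] z [-0.996  0.091  0.01 ] w 0.617 q6 [-0.71  0.36  1.8   0.    0.99 -2.19] F [ 0.   0.5 -2.1]
ang 84.76 turn rotvec [-0.0101  0.0046  0.0084] shift: now-frame [-0.0064  0.0331 -0.0034] after-turn [-0.0061  0.0332 -0.0031]
```

Request:
{"method": "jog_arm", "body": {"increments": [[-0.005,0.008,-0.002,-0.009,0,0.007,0.4],[0,0.012,0,0,0,0,0.4],[0,0.006,0,0,0,0,0.4],[0,0.002,0,0,0,0,0.4],[0,0,0,0,0,0,0.4]]}}

```text
time: 60.58
tool_pos: [0.5072, -0.4102, 0.0519]
tcp_rot: [-1.254, -1.143, 1.141]
wrist_force: [0.5, 0.5, -2.5]
width: 0.62
```

```bash
python3 - <<'E'
from h import *
plan(.507,-.41,.0456,84.5)
E
```

```text
t 60.58 tcp [ 0.5072 -0.4102  0.0519] x [ 0.091  0.996 -0.001] z [-0.996  0.091 -0.003] w 0.62 q6 [-0.72  0.4   1.81  0.    0.93 -2.2 ] F [ 0.5  0.5 -2.5]
ang 84.77 turn rotvec [ 0.0025  0.0047 -0.0012] shift: now-frame [0.0002 0.0063 0.0003] after-turn [0.0002 0.0063 0.0003]
```

Request:
{"method": "jog_arm", "body": {"increments": [[0,0.003,0,0,0,0,0.4],[0,0.002,0,0,0,0,0.4],[0,0.001,0,0,0,0,0.4],[0,0,0,0,0,0,0.4]]}}

```text
time: 61.08
tool_pos: [0.5076, -0.4105, 0.0462]
tcp_rot: [-1.255, -1.143, 1.141]
wrist_force: [-0.3, 0.9, -2.3]
width: 0.615
```

Request:
{"method": "jog_arm", "body": {"increments": [[0,0,0,0,0,0,0.7],[0,0,0,0,0,0,0.85],[0,0,0,0,0,0,0.85],[0,0,0,0,0,0,0.85],[0,-0.02,0,0,0,0,0.85],[0,-0.04,0,0,0,0,0.85],[0,-0.04,0,0,-0.08,0,1],[0,-0.03,0,0,-0.08,0,1],[0,0,0,0,0,0,1]]}}

```text
time: 62.2
tool_pos: [0.509, -0.4118, 0.188]
tcp_rot: [-1.186, -1.266, 1.264]
wrist_force: [0.6, 0.5, -0.2]
width: 0.997
```

```bash
python3 - <<'E'
from h import *
p=read_camera("wrist"); held(p,.005,(.507,-.41)) if 1 else 0
disc(p,.055,(.507,-.41),.04)
plan(.6247,.1037,.17,94.1)
E
```

```text
elbow rect [10.  32.4] mid [ 0.5173 -0.4116] axis-> [ 0.5079 -0.4107] yaw -5.4
disc 508.7 -410.6 r 27.4 mean [ 0.5058 -0.4105  0.0543] 2734
t 62.25 tcp [ 0.5083 -0.4111  0.1862] x [-0.072  0.997 -0.006] z [-0.997 -0.072 -0.007] w 1.003 q6 [-0.72  0.26  1.72  0.    1.15 -2.36] F [ 0.4 -0.1  0.1]
ang 94.15 turn rotvec [ 0.0068  0.0009 -0.0061] shift: now-frame [ 0.5051  0.0142 -0.1533] after-turn [ 0.5051  0.0162 -0.153 ]
```

Request:
{"method": "jog_arm", "body": {"increments": [[0.041,0,-0.015,0,0,0,1],[0.041,0,-0.015,0,0,0,1],[0.041,0,-0.015,0,0,0,1],[0.041,0,-0.015,0,0,0,1],[0.041,0,-0.015,0,0,0,1],[0.041,0,-0.015,0,0,0,1],[0.041,0,-0.015,0,0,0,1],[0.041,0,-0.015,0,0,0,1],[0.041,0,-0.012,0,0,0,1],[0,0,0,0,0,0,1]]}}

```text
time: 63.5
tool_pos: [0.6085, -0.0203, 0.1692]
tcp_rot: [-1.168, -1.24, 1.257]
wrist_force: [-0.6, -0.0, 0.3]
width: 0.999
```

```bash
python3 - <<'E'
from h import *
p=read_camera("wrist"); held(p,.03,(.631,.009)); plan(.6312,.009,.067,94.1)
E
```

```text
elbow rect [32.8  9.9] mid [0.6402 0.0092] axis-> [0.6307 0.0085] yaw 4.14
t 63.55 tcp [ 0.608  -0.0217  0.169 ] x [-0.057  0.998  0.002] z [-0.998 -0.057  0.017] w 1.001 q6 [-0.08  0.21  1.82 -0.    1.13 -1.7 ] F [-0.9 -0.1 -0.4]
ang 93.24 turn rotvec [-0.0172 -0.0149  0.0023] shift: now-frame [ 0.0291  0.1016 -0.0266] after-turn [ 0.029   0.102  -0.0253]
```

Green tin was also still correctly docked.

Request:
{"method": "jog_arm", "body": {"increments": [[0.014,0,-0.01,-0.013,-0.012,0,0.85],[0.012,0,-0.009,0,0,0,0.85],[0,0.015,0,0,0,0,0.85],[0,0.02,0,0,0,0,0.85],[0,0.01,0,0,0,0,0.85],[0,0,0,0,0,0,0.85],[0,0,0,0,0,0,0.85]]}}

```text
time: 64.42
tool_pos: [0.6238, 0.0036, 0.1173]
tcp_rot: [-1.17, -1.25, 1.259]
wrist_force: [0.4, -0.3, -0.2]
width: 0.852
```

```bash
python3 - <<'E'
from h import *
plan(.6312,.009,.067,94.1)
E
```

```text
t 64.42 tcp [0.6238 0.0036 0.1173] x [-0.064  0.998  0.002] z [-0.998 -0.064  0.009] w 0.852 q6 [-0.03  0.28  1.83  0.    1.04 -1.67] F [ 0.4 -0.3 -0.2]
ang 93.68 turn rotvec [-0.009  -0.0073  0.002 ] shift: now-frame [ 0.0048  0.0503 -0.0082] after-turn [ 0.0048  0.0503 -0.0078]
```

Request:
{"method": "jog_arm", "body": {"increments": [[0.0045,0.008,-0.006,-0.008,0,0.002,0.85],[0,0.018,0,0,0,0,0.85],[0,0.012,0,0,0,0,0.85],[0,0.004,0,0,0,0,0.85],[0,0,0,0,0,0,0.85]]}}

```text
time: 65.05
tool_pos: [0.6301, 0.0089, 0.0727]
tcp_rot: [-1.179, -1.256, 1.256]
wrist_force: [0.1, -0.1, -0.5]
width: 0.849
```

```bash
python3 - <<'E'
from h import *
plan(.6312,.009,.067,94.1)
E
```

```text
t 65.05 tcp [0.6301 0.0089 0.0727] x [-0.064  0.998 -0.   ] z [-0.998 -0.064 -0.   ] w 0.849 q6 [-0.03  0.34  1.85 -0.    0.95 -1.66] F [ 0.1 -0.1 -0.5]
ang 93.68 turn rotvec [ 0.0003 -0.0074 -0.0002] shift: now-frame [ 0.0001  0.0057 -0.0011] after-turn [ 0.      0.0057 -0.0011]
```

Request:
{"method": "jog_arm", "body": {"increments": [[0,0.003,0,0,0,0,0.85],[0,0,0,0,0,0,0.6],[0,0,0,0,0,0,0.4],[0,0,0,0,0,0,0.4],[0,0,0,0,0,0,0.4],[0,0,0,0,0,0,0.4]]}}

```text
time: 65.8
tool_pos: [0.6309, 0.0088, 0.0705]
tcp_rot: [-1.18, -1.258, 1.255]
wrist_force: [0.8, -0.1, 0.5]
width: 0.616
```

Request:
{"method": "jog_arm", "body": {"increments": [[0,-0.03,0,0,0,0,0.4],[0,-0.03,0,0,0,0,0.4],[0,-0.03,0,0,0.08,0,0.4],[0,-0.02,0,0,0.08,0,0.4],[0,0,0,0,0,0,0.4],[0,0,0,0,0,0,0.4]]}}

```text
time: 66.55
tool_pos: [0.6269, 0.0086, 0.1785]
tcp_rot: [-1.249, -1.131, 1.14]
wrist_force: [-0.3, -0.8, -2.8]
width: 0.614
```

```bash
python3 - <<'E'
from h import *
plan(.514,-.30,.17,84.5)
E
```

```text
t 66.55 tcp [0.6269 0.0086 0.1785] x [ 0.098  0.995 -0.001] z [-0.995  0.098  0.007] w 0.614 q6 [-0.03  0.23  1.78 -0.    1.15 -1.5 ] F [-0.3 -0.8 -2.8]
ang 84.36 turn rotvec [-0.0072 -0.0024 -0.0012] shift: now-frame [-0.3182  0.0095  0.0819] after-turn [-0.318   0.0085  0.0828]
```

Request:
{"method": "jog_arm", "body": {"increments": [[-0.035,0,0.009,0,0,0,0.4],[-0.035,0,0.009,0,0,0,0.4],[-0.035,0,0.009,0,0,0,0.4],[-0.035,0,0.009,0,0,0,0.4],[-0.035,0,0.009,0,0,0,0.4],[-0.035,0,0.009,0,0,0,0.4],[-0.035,0,0.009,0,0,0,0.4],[-0.035,0,0.009,0,0,0,0.4],[-0.03,0,0.009,0,0,0,0.4],[0,0,0,0,0,0,0.4]]}}

```text
time: 67.8
tool_pos: [0.5047, -0.2977, 0.1608]
tcp_rot: [-1.218, -1.126, 1.157]
wrist_force: [-0.2, 0.5, -2.7]
width: 0.617
```

```bash
python3 - <<'E'
from h import *
plan(.514,-.30,.0455,84.5)
E
```

```text
t 67.8 tcp [ 0.5047 -0.2977  0.1608] x [0.085 0.996 0.006] z [-0.996  0.085  0.033] w 0.617 q6 [-0.57  0.18  1.86 -0.01  1.13 -2.05] F [-0.2  0.5 -2.7]
ang 85.14 turn rotvec [-0.0335  0.0112  0.0059] shift: now-frame [-0.0022  0.1149 -0.0133] after-turn [-0.0014  0.1153 -0.0094]
```

Request:
{"method": "jog_arm", "body": {"increments": [[-0.001,0.01,-0.008,-0.028,0,0.005,0.4],[0,0.025,0,0,0,0,0.4],[0,0.025,0,0,0,0,0.4],[0,0.012,0,0,0,0,0.4],[0,0,0,0,0,0,0.4],[0,0,0,0,0,0,0.4]]}}

```text
time: 68.55
tool_pos: [0.5108, -0.2945, 0.082]
tcp_rot: [-1.234, -1.145, 1.149]
wrist_force: [0.3, 0.3, -2.7]
width: 0.615
```

```bash
python3 - <<'E'
from h import *
plan(.514,-.30,.0455,84.5)
E
```

```text
t 68.55 tcp [ 0.5108 -0.2945  0.082 ] x [0.081 0.997 0.007] z [-0.997  0.081  0.011] w 0.615 q6 [-0.57  0.26  1.93  0.    0.96 -2.06] F [ 0.3  0.3 -2.7]
ang 85.37 turn rotvec [-0.0107  0.0152  0.0065] shift: now-frame [-0.0055  0.0364 -0.004 ] after-turn [-0.0052  0.0365 -0.0037]
```

Request:
{"method": "jog_arm", "body": {"increments": [[-0.0045,0.01,-0.003,-0.01,0,0.006,0.4],[0,0.012,0,0,0,0,0.4],[0,0.006,0,0,0,0,0.4],[0,0.002,0,0,0,0,0.4],[0,0,0,0,0,0,0.4]]}}

```text
time: 69.18
tool_pos: [0.5148, -0.3004, 0.0518]
tcp_rot: [-1.25, -1.151, 1.149]
wrist_force: [0.2, -0.4, -2.5]
width: 0.616
```

```bash
python3 - <<'E'
from h import *
plan(.514,-.30,.0455,84.5)
E
```

```text
t 69.17 tcp [ 0.5148 -0.3004  0.0518] x [ 0.081  0.997 -0.001] z [-0.997  0.081 -0.003] w 0.616 q6 [-0.57  0.3   1.94  0.    0.89 -2.06] F [ 0.2 -0.4 -2.5]
ang 85.37 turn rotvec [ 0.0031  0.0151 -0.0014] shift: now-frame [0.0003 0.0063 0.0009] after-turn [0.0003 0.0063 0.0009]
```

Request:
{"method": "jog_arm", "body": {"increments": [[0,0.003,0,0,0,0,0.4],[0,0.002,0,0,0,0,0.4],[0,0.001,0,0,0,0,0.4],[0,0,0,0,0,0,0.4]]}}

```text
time: 69.68
tool_pos: [0.5153, -0.3007, 0.0461]
tcp_rot: [-1.251, -1.151, 1.149]
wrist_force: [-0.2, 0.3, -2.1]
width: 0.612
```

Request:
{"method": "jog_arm", "body": {"increments": [[0,0,0,0,0,0,0.7],[0,0,0,0,0,0,0.85],[0,0,0,0,0,0,0.85],[0,0,0,0,0,0,0.85],[0,-0.02,0,0,0,0,0.85],[0,-0.04,0,0,0,0,0.85],[0,-0.04,0,0,-0.08,0,1],[0,-0.03,0,0,-0.075,0,1],[0,0,0,0,0,0,1]]}}

```text
time: 70.8
tool_pos: [0.5168, -0.3016, 0.1877]
tcp_rot: [-1.184, -1.271, 1.267]
wrist_force: [-0.8, 0.2, 1.1]
width: 0.998
```

```bash
python3 - <<'E'
from h import *
p=read_camera("wrist"); held(p,.005,(.514,-.30)); disc(p,.055,(.514,-.30),.04)
plan(.6247,.1037,.17,94.1)
E
```

```text
elbow rect [ 9.8 32.4] mid [ 0.5249 -0.3015] axis-> [ 0.5154 -0.3008] yaw -4.17
disc 516.0 -300.7 r 27.4 mean [ 0.5134 -0.3007  0.0543] 2737
t 70.85 tcp [ 0.516  -0.3011  0.186 ] x [-0.078  0.997 -0.006] z [-0.997 -0.078 -0.008] w 0.999 q6 [-0.57  0.16  1.85  0.    1.13 -2.22] F [-0.3 -0.5  0.3]
ang 94.46 turn rotvec [ 0.008   0.0064 -0.0058] shift: now-frame [ 0.3952  0.0148 -0.1398] after-turn [ 0.3959  0.016  -0.1374]
```

Request:
{"method": "jog_arm", "body": {"increments": [[0.042,0,-0.014,0,0,0,1],[0.042,0,-0.014,0,0,0,1],[0.042,0,-0.014,0,0,0,1],[0.042,0,-0.014,0,0,0,1],[0.042,0,-0.014,0,0,0,1],[0.042,0,-0.014,0,0,0,1],[0.042,0,-0.014,0,0,0,1],[0.042,0,-0.014,0,0,0,1],[0.04,0,-0.012,0,0,0,1],[0,0,0,0,0,0,1]]}}

```text
time: 72.1
tool_pos: [0.6051, 0.0952, 0.169]
tcp_rot: [-1.168, -1.243, 1.265]
wrist_force: [0.4, -0.4, 0.1]
width: 1.002
```

```bash
python3 - <<'E'
from h import *
p=read_camera("wrist"); held(p,.03,(.625,.1037)); plan(.6252,.1037,.067,94.1)
E
```

```text
elbow rect [32.4  9.8] mid [0.6344 0.1039] axis-> [0.625  0.1033] yaw 3.74
t 72.15 tcp [0.6046 0.0938 0.1687] x [-0.063  0.998 -0.002] z [-0.998 -0.063  0.017] w 0.997 q6 [ 0.11  0.21  1.81 -0.    1.13 -1.52] F [-0.6 -1.6 -0.6]
ang 93.59 turn rotvec [-0.017  -0.0088 -0.0023] shift: now-frame [ 0.0089  0.1013 -0.0229] after-turn [ 0.0084  0.1017 -0.0213]
```

Blue too is still docked as placed (0.625, 0.1033; yaw 3.7°).

Request:
{"method": "jog_arm", "body": {"increments": [[0.004,0,-0.009,-0.013,-0.008,0,0.9],[0.003,0.01,-0.007,0,0,0,0.9],[0,0.02,0,0,0,0,0.9],[0,0.02,0,0,0,0,0.9],[0,0.008,0,0,0,0,0.9],[0,0,0,0,0,0,0.9],[0,0,0,0,0,0,0.9]]}}

```text
time: 73.03
tool_pos: [0.6181, 0.0978, 0.1028]
tcp_rot: [-1.173, -1.248, 1.265]
wrist_force: [-0.1, 1.1, -0.1]
width: 0.904
```

```bash
python3 - <<'E'
from h import *
plan(.6252,.1035,.068,94.1)
E
```

```text
t 73.03 tcp [0.6181 0.0978 0.1028] x [-0.066  0.998 -0.004] z [-0.998 -0.066  0.01 ] w 0.904 q6 [ 0.12  0.3   1.84 -0.    1.02 -1.52] F [-0.1  1.1 -0.1]
ang 93.77 turn rotvec [-0.0098 -0.0057 -0.0036] shift: now-frame [ 0.0054  0.0347 -0.0078] after-turn [ 0.0052  0.0348 -0.0075]
```

Request:
{"method": "jog_arm", "body": {"increments": [[0.005,0.006,-0.006,-0.009,0,-0.003,0.9],[0,0.012,0,0,0,0,0.9],[0,0.01,0,0,0,0,0.9],[0,0.002,0,0,0,0,0.9],[0,0,0,0,0,0,0.9],[0,0,0,0,0,0,0.6],[0,0,0,0,0,0,0.4],[0,0,0,0,0,0,0.4],[0,0,0,0,0,0,0.4],[0,0,0,0,0,0,0.4]]}}

```text
time: 74.28
tool_pos: [0.6254, 0.1038, 0.0725]
tcp_rot: [-1.18, -1.26, 1.256]
wrist_force: [0.2, -0.8, -0.9]
width: 0.619
```

```bash
python3 - <<'E'
from h import *
plan(.6252,.1035,.068,94.1)
E
```

```text
t 74.28 tcp [0.6254 0.1038 0.0725] x [-0.066  0.998 -0.   ] z [-0.998 -0.066 -0.003] w 0.619 q6 [ 0.13  0.34  1.85 -0.    0.95 -1.51] F [ 0.2 -0.8 -0.9]
ang 93.79 turn rotvec [ 0.0034 -0.0055 -0.0002] shift: now-frame [-0.0003  0.0045  0.0003] after-turn [-0.0003  0.0045  0.0003]
```

Request:
{"method": "jog_arm", "body": {"increments": [[0,-0.03,0,0,0,0,0.4],[0,-0.03,0,0,0,0,0.4],[0,-0.03,0,0,0.08,0,0.4],[0,-0.02,0,0,0.08,0,0.4],[0,0,0,0,0,0,0.4],[0,0,0,0,0,0,0.4]]}}

```text
time: 75.03
tool_pos: [0.6216, 0.1035, 0.1809]
tcp_rot: [-1.25, -1.133, 1.141]
wrist_force: [-1.0, -0.8, -2.5]
width: 0.619
```

```bash
python3 - <<'E'
from h import *
plan(.4405,-.351,.17,84.5)
E
```

```text
t 75.03 tcp [0.6216 0.1035 0.1809] x [ 0.096  0.995 -0.002] z [-0.995  0.096  0.005] w 0.619 q6 [ 0.13  0.23  1.77 -0.    1.15 -1.35] F [-1.  -0.8 -2.5]
ang 84.47 turn rotvec [-0.0054 -0.0005 -0.0015] shift: now-frame [-0.4698  0.0123  0.1364] after-turn [-0.4697  0.0109  0.1367]
```

Request:
{"method": "jog_arm", "body": {"increments": [[-0.043,0,0.0125,0,0,0,0.4],[-0.043,0,0.0125,0,0,0,0.4],[-0.043,0,0.0125,0,0,0,0.4],[-0.043,0,0.0125,0,0,0,0.4],[-0.043,0,0.0125,0,0,0,0.4],[-0.043,0,0.0125,0,0,0,0.4],[-0.043,0,0.0125,0,0,0,0.4],[-0.043,0,0.0125,0,0,0,0.4],[-0.043,0,0.0125,0,0,0,0.4],[-0.04,0,0.012,0,0,0,0.4]]}}

```text
time: 76.28
tool_pos: [0.4468, -0.3172, 0.1657]
tcp_rot: [-1.221, -1.134, 1.16]
wrist_force: [-0.0, -0.7, -3.3]
width: 0.616
```

```bash
python3 - <<'E'
from h import *
plan(.4405,-.351,.14,84.5)
E
```

```text
t 76.28 tcp [ 0.4468 -0.3172  0.1657] x [0.078 0.997 0.004] z [-0.997  0.078  0.028] w 0.616 q6 [-0.66  0.11  1.94 -0.01  1.12 -2.14] F [-0.  -0.7 -3.3]
ang 85.51 turn rotvec [-0.0281  0.0177  0.0041] shift: now-frame [-0.0343  0.0256  0.0029] after-turn [-0.0342  0.0257  0.003 ]
```

Request:
{"method": "jog_arm", "body": {"increments": [[-0.01,0,0.001,-0.022,0,0.004,0.4],[-0.008,0,0.001,0,0,0,0.4],[0,0,0,0,0,0,0.4],[0,0,0,0,0,0,0.4]]}}

```text
time: 76.78
tool_pos: [0.441, -0.3348, 0.1617]
tcp_rot: [-1.234, -1.146, 1.152]
wrist_force: [-0.1, -0.2, -1.8]
width: 0.615
```

```bash
python3 - <<'E'
from h import *
plan(.4405,-.351,.0475,84.5)
E
```

```text
t 76.78 tcp [ 0.441  -0.3348  0.1617] x [0.079 0.997 0.005] z [-0.997  0.079  0.01 ] w 0.615 q6 [-0.69  0.11  1.94 -0.    1.1  -2.18] F [-0.1 -0.2 -1.8]
ang 85.45 turn rotvec [-0.0104  0.0167  0.0047] shift: now-frame [-0.0167  0.1141 -0.002 ] after-turn [-0.0161  0.1142 -0.0011]
```

Request:
{"method": "jog_arm", "body": {"increments": [[-0.009,0,-0.001,-0.009,0,0.004,0.4],[-0.007,0.01,0,0,0,0,0.4],[0,0.025,0.001,0,0,0,0.4],[0,0.025,0.001,0,0,0,0.4],[0,0.012,0,0,0,0,0.4],[0,0,0,0,0,0,0.4],[0,0,0,0,0,0,0.4]]}}

```text
time: 77.65
tool_pos: [0.4408, -0.3518, 0.0874]
tcp_rot: [-1.246, -1.154, 1.154]
wrist_force: [0.7, -0.4, -1.2]
width: 0.615
```

```bash
python3 - <<'E'
from h import *
plan(.4405,-.351,.0475,84.5)
E
```

```text
t 77.65 tcp [ 0.4408 -0.3518  0.0874] x [ 0.076  0.997 -0.001] z [-0.997  0.076 -0.001] w 0.615 q6 [-0.72  0.2   1.99 -0.    0.94 -2.21] F [ 0.7 -0.4 -1.2]
ang 85.66 turn rotvec [ 0.0014  0.0203 -0.0012] shift: now-frame [0.0008 0.0399 0.0005] after-turn [0.0008 0.0399 0.0004]
```

Request:
{"method": "jog_arm", "body": {"increments": [[0,0.012,0,0,0,0,0.4],[0,0.012,0,0,0,0,0.4],[0,0.006,0,0,0,0,0.4],[0,0.002,0,0,0,0,0.4],[0,0,0,0,0,0,0.4]]}}

```text
time: 78.28
tool_pos: [0.442, -0.3527, 0.0549]
tcp_rot: [-1.249, -1.155, 1.154]
wrist_force: [0.0, 0.3, -1.6]
width: 0.614
```

```bash
python3 - <<'E'
from h import *
plan(.4405,-.351,.0475,84.5)
E
```

```text
t 78.28 tcp [ 0.442  -0.3527  0.0549] x [ 0.075  0.997 -0.003] z [-0.997  0.075 -0.004] w 0.614 q6 [-0.72  0.25  2.01 -0.    0.88 -2.21] F [ 0.   0.3 -1.6]
ang 85.67 turn rotvec [ 0.0039  0.0205 -0.003 ] shift: now-frame [0.0016 0.0074 0.0017] after-turn [0.0016 0.0074 0.0017]
```

Request:
{"method": "jog_arm", "body": {"increments": [[0,0.003,0,0.003,0,-0.002,0.4],[0,0.003,0,0,0,0,0.4],[0,0.001,0,0,0,0,0.4],[0,0,0,0,0,0,0.4]]}}

```text
time: 78.78
tool_pos: [0.4425, -0.3532, 0.0481]
tcp_rot: [-1.247, -1.154, 1.154]
wrist_force: [-0.2, -0.0, -2.3]
width: 0.615
```

Request:
{"method": "jog_arm", "body": {"increments": [[0,0,0,0,0,0,0.7],[0,0,0,0,0,0,0.85],[0,0,0,0,0,0,0.85],[0,0,0,0,0,0,0.85],[0,-0.02,0,0,0,0,0.85],[0,-0.04,0,0,0,0,0.85],[0,-0.04,0,0,0,0,1],[0,-0.04,0,0,0,0,1],[0,-0.03,0,0,0,0,1],[0,0,0,0,0,0,1]]}}

```text
time: 80.03
tool_pos: [0.4426, -0.3532, 0.2245]
tcp_rot: [-1.249, -1.154, 1.154]
wrist_force: [-0.6, -0.4, 0.3]
width: 1.003
```

```bash
python3 - <<'E'
from h import *
p=read_camera("wrist"); disc(p,.055,(.4415,-.352),.035); disc(p,.055,(.507,-.41),.035); disc(p,.055,(.515,-.3),.035); st()
q=read_camera("side"); s=cv2.resize(q["img"],(800,600)); w=cv2.resize(p["img"],(400,300))
s[300:,:400]=w; cv2.imwrite("pics/fin.png",s); knob(q); knob(read_camera("top"))
E
```

```text
disc 442.6 -353.0 r 27.4 mean [ 0.44   -0.3529  0.0543] 2169
disc 508.4 -410.3 r 27.6 mean [ 0.5054 -0.4097  0.0543] 1797
disc 516.2 -300.4 r 27.8 mean [ 0.5129 -0.3008  0.0542] 1796
t 80.08 tcp [ 0.4418 -0.3525  0.2226] x [ 0.075  0.997 -0.001] z [-0.997  0.075 -0.001] w 1.003 q6 [-0.72  0.07  1.87 -0.    1.2  -2.21] F [-0.4 -0.7  0.8]
knob n 111 x [0.4487 0.4874] y [-0.1065 -0.0944 -0.0681] z [0.0273 0.0597]
knob n 61 x [0.4494 0.4715] y [-0.1006 -0.0875 -0.0755] z [0.0481 0.0613]
```

View pics/fin.png

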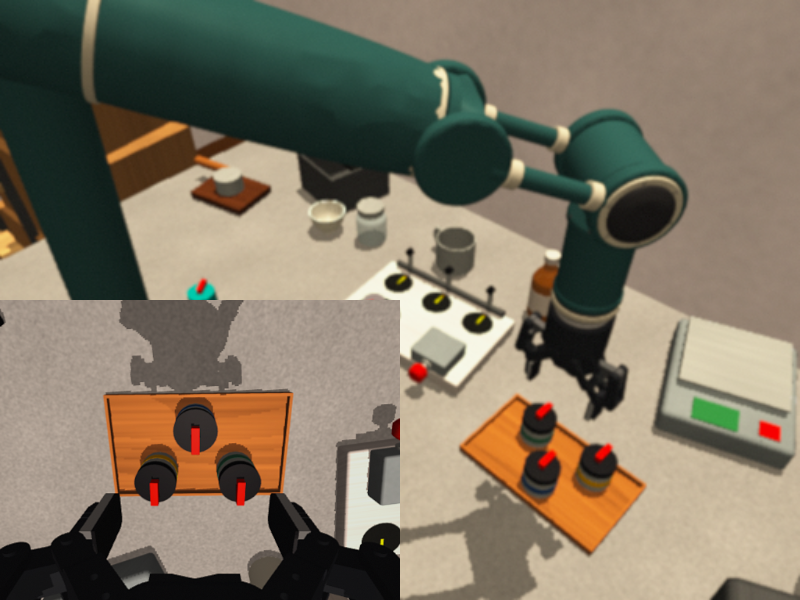

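```bash
python3 -c "
from workcell import bot; print(bot.finish_job())"
```

```text
the job is handed in; nothing more can be done
None
```

The job is done and handed in at about 80 s of the 210 s allowed, but no verdict is reported.

- **Docking:** All three tins (blue, green, yellow) stood on pads 0, 1 and 2, each within about 1 mm of its pad centre. Their elbows were within about half a degree of the nozzle direction.
- **Knocked tin:** The yellow tin was found about 25 mm off its pad after I had docked it. I put it back before the vacuum.
- **Collar:** I turned it from 2 to 3; it pointed at three dots when I last looked closely, just before the pull. I did not check it again afterwards, though nothing went near it.
- **Knob:** I pulled it out about 20 mm, left it out for about 3 s, then pushed it home. The last wrist and top-camera readings matched its position before the pull.
- **Before the pull:** The arm hid the blue tin and part of the green one just before the pull. All three elbows measured in place right after it.
- **Tray:** The last wrist view measured three level lids at the right height, so the tins stand upright and inside the walls. The gripper was open and clear, about 20 cm up.
- **Other things on the counter:** The look-alike tins and the rest were not touched on purpose. I saw no sign that any moved, but I did not measure them again at the end.

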